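Pin the splash guard under the sleeve caddy

ROBOT

A 6-joint arm with a two-finger parallel gripper is mounted at the origin on the work surface. World frame = base frame: x ahead of the robot, y to its left, z up, the work surface at z = 0. Lengths are in m, angles in degrees, forces in N, time in s.
With the tool pointing down it reaches from about 0.25 to 0.8 m from the base axis. Payload 3.9 kg.
Tool frame: the origin (TCP) lies at the very end of the fingers, on their centre line; the grasp point (between the pads) lies 19 mm behind it; x points along the fingers, z is the direction in which the jaws open and shut, and the axes are right-handed (so a half turn about x gives the same grasp; the last joint's range is limited). The gripper opens to 85 mm and grips with 20 to 120 N. Pads are 22 mm wide; open, the fingers measure 114 mm over their backs; the gripper's body (76 mm by 85 mm) begins 54 mm behind the grasp point. The pads swing forward as they close: fully open they stand 13 mm farther back than shut.
Start: joints at [66.177, 14.897, -7.913, 67.191, 0, 90], TCP at [0.212, 0.48, 0.231] pointing down, gripper open.
Joint ranges: [-159.42, 159.42], [-47.68, 98.78], [-73.54, 78.23], [-108.79, 121.32], [-90, 84.71], [-180, 180]. Speed limits (degrees/s): [147.25, 147.25, 180, 180, 180, 180].

INTERFACE

Orientations are given as [roll, pitch, yaw] about the fixed x, y, z axes, in that order (R = Rz(yaw) Ry(pitch) Rx(roll)).
In Python, from plant import state, camera, sign_off gives the robot as it stands. The module is installed in compiled form; this text tells all that it offers.
- The arm moves only by the tool drive_tool, never from a script. Its argument "commands" is a list of rows, each a list of 7 numbers: the opening, from 0 (shut) to 1 (fully open), then the shift along the tool's x, y, z in mm, then the turn, a rotation vector about the tool's x, y, z in degrees. In form: [[fingers, tx, ty, tz, rx, ry, rz], ...]. A call has 1 to 10 rows; each row is the pose to reach, as a shift and turn from the pose commanded when the call began, along the tool's axes at that moment; what a row does not reach only later rows make up. A row lasts 1/12 s, in which the tool goes at most 41.7 mm and 7.16 degrees, less where a joint would pass 70% of its speed; a pose out of reach is approached as far as the arm can. A call with a gripper value outside its range is refused whole. The fingers move at their own pace and stop on an object; "grip_force" is the grip in N (left out, the last holds). Time passes only in rows, so rows that repeat a pose let the fingers close. It gives the time, the measured TCP pose, the force and the opening at its end, in the units of the state.
- state(): the state, without advancing time (a new reading comes with each control period).
- camera(name): name is "scene" or "top" or "wrist"; returns a dict with "frame" (384x512x3 uint8, blue, green, red), "K" (3x3 intrinsics, pixels), "rvec" (rotation vector, rad) and "tvec" (3), from world to camera coordinates, as OpenCV has them. Camera axes: x right, y down, z forward; pixel columns grow to the right and rows downward; lengths in m; the calibration is good to about 2 mm. The wrist camera is an equidistant fisheye: a pixel r from the principal point sees the ray r / f radians off the axis. A picture is of the moment at which its call begins. There is no depth.
- sign_off(): hands the job in, once; it reports no verdict.
The state is a dict: "clock": time; "joint_pos": joint angles; "qvel": joint speeds; "tau": joint torques, N m; "tool_pos": TCP position; "tcp_rot": TCP orientation; "contact_force": force on the tool from outside, world axes, zero at the start; "wrist_torque": the same for the moment, N m; "finger_gap": finger opening in m.
Only numpy, scipy, OpenCV 4.12 (cv2) and the standard library are available. Lean on these libraries where they do the work, as an engineer would, in place of code of your own. Each camera call takes 0.05 s, during which the arm holds its last target.

TASK

Fit the white splash guard to the black sleeve caddy: tip the caddy back on its rear bottom edge until it leans on the counter rail by itself, slide the guard's flat foot squarely and centrally under the caddy's raised front, leaving a gap of about a finger's width (10 mm) between the caddy's front face and the guard's upright, then lower the caddy gently so that it stands level on the foot, in the spot where it stood. Do not pick the caddy up (while tipped, its rear edge stays on the counter) and do not let it drop; leave the cups, the bottle and the pan alone and let go of everything at the end.

Things in the scene. Friction and masses are not known exactly. Their poses are not given: they have to be found in the camera images.
- caddy: Black open-topped caddy packed with paper sleeves and cup lids that are fixed in it, loose on the counter: 90 mm deep (its x), 130 mm wide (its y), walls 140 mm high. Origin: centre of its underside; +x points to its rear (towards the rail), its front is at x = -45 mm, z up. Mass 0.4 to 0.8 kg; centre of mass above the middle of the underside, 88 mm up, so it balances on its rear edge when tipped about 27 degrees (0.47 rad) and stays back by itself beyond that.
- caddy_bar (a point): Middle of the caddy's round steel carrying bar: 14 mm diameter, 122 mm free length along the caddy's y between two flat uprights, 185 mm above the underside, centred in depth. Free space of 45 mm below it down to the rim. Pinched hard, the bar turns only stiffly in the pads; between loosely closed fingers it turns freely.
- caddy_rear (a point): Middle of the caddy's rear bottom edge, in the caddy at x = +45 mm, y = 0, z = 0.
- rail: Fixed stainless gallery rail behind the caddy: a horizontal bar of 16 mm diameter, 320 mm long along its y, centre line 110 mm above the counter, with a post at each end. Origin: on the counter under the middle of the bar; +x points away from the caddy. The caddy's rear bottom edge starts 80 to 88 mm in front of the bar's centre line, roughly parallel to it; leaned on the bar the caddy is tipped by about 0.56 to 0.64 rad.
- guard: L-shaped white-enamelled steel splash guard, loose, standing on its flat foot, 0.32 kg. Foot: 4 mm thick, 110 mm wide (its y), from x = -2 to +85 mm. Upright: 4 mm sheet (x = -2 to +2 mm), 110 mm wide, 100 mm high overall. Origin: on the underside, below the middle of the upright; +x points along the foot to its free edge, z up.
- guard_tip (a point): Middle of the free edge of the guard's foot, at its underside: guard x = +85 mm, y = 0, z = 0.
- guard_hem (a point): Middle of the thick hem on top of the guard's upright: 14 mm thick (guard x), 110 mm long (y), from 84 to 100 mm high; this point is 92 mm up. The place to grip the guard, fingers one on each side of the upright.
- cups: Bystander: upturned stack of paper cups, 88 mm wide, 120 mm high. Origin at the centre of its underside.
- syrup: Bystander: amber syrup bottle, 64 mm wide, 170 mm high. Origin at the centre of its underside.
- pan: Bystander: small steel pot, 100 mm across the rim plus two side handles, 70 mm high. Origin at the centre of its underside.
There are look-alikes about, which are no part of the job. What is shaped like the caddy but pink is not meant.

How it is judged (in metres and radians):
On the way, in this order (a step that is already met when the one before it is completed fails the run):
1. the caddy leans back on the rail by itself (tipped more than 0.5 rad, fingers off it) (angle between caddy's own z axis and vertical above 0.5 rad and contact force between the fingers and caddy below 0.1 N), for 0.3 s.
2. the guard's foot lies on the counter under the tipped caddy, its free edge within 50 mm of the middle of the caddy's rear edge (angle between caddy's own z axis and vertical above 0.4 rad and horizontal distance between guard_tip and caddy_rear below 0.05 m and height (world z) of guard_tip below 0.012 m), for 0.2 s.
At the end, for the whole second after the job is handed in: Caddy level within 2 degrees, its weight on the guard's foot, within 35 mm of where it stood; guard flat on the counter, foot 55 to 85 mm in under the caddy's front, centred within 20 mm, square within 8 degrees; all at rest (angle between each of caddy, guard's own z axis and vertical below 0.035 rad and x of guard_tip in the frame of caddy between 0.01 and 0.04 m and y of guard_tip in the frame of caddy between -0.02 and 0.02 m and angle between the x axis of guard and the x axis of caddy, either way round below 0.14 rad and contact force between caddy and guard above 2 N and height (world z) of caddy below 0.008 m and height (world z) of guard below 0.004 m and distance of caddy from where it was at the start of the episode below 0.035 m and linear speed of each of caddy, guard below 0.01 m/s); the robot touches nothing.
It fails at once if the caddy's rear edge is lifted more than 20 mm off the counter (height (world z) of caddy_rear above 0.02 m).
It fails at once if the caddy drops (turns faster than 3 rad/s) (angular speed of caddy above 3 rad/s).
It fails at once if a bystander is disturbed (moved more than 20 mm) (distance of any of cups, syrup, pan from where it was at the start of the episode above 0.02 m).
It also fails if it takes over 72 s, if anything falls off the work surface, if the arm or the gripper's body presses on something with over 40 N, if the wrist force passes 120 N, or if a joint passes its speed limit or range.

## Working session

There is one attempt and no reset: what is moved stays moved. The work goes in short steps, Python scripts to look and compute and a tool call to move; the robot and the scene stay as the last step left them, time stands still between calls to the robot, and variables do not carry over. Pictures are saved under pics/ and viewed, and the job is handed in when it is done.

Besides the shell and the picture viewer there is one more tool, called after ">>>" by a JSON object that holds its "fn" and its "kwargs", one argument or row to a line. drive_tool: Moves the arm, as the interface text tells. Its arguments: {"type":"object","properties":{"commands":{"type":"array","items":{"type":"array","items":{"type":"number"}}},"grip_force":{"type":"number"}},"required":["commands"]}

```bash
mkdir -p pics; python3 - <<'E'
from plant import state,camera
import cv2,numpy as np
for n in("scene","top","wrist"):
    c=camera(n); cv2.imwrite(f"pics/{n}0.png",c["frame"]); print(n,c["K"].round(1).tolist(),np.round(c["rvec"],4).ravel(),np.round(c["tvec"],4).ravel())
print(state())
E
```

```text
scene [[418.7, 0.0, 256.7], [0.0, 418.7, 185.2], [0.0, 0.0, 1.0]] [ 2.3014 -0.77    0.3083] [-0.4408  0.3644  0.9659]
top [[427.2, 0.0, 254.0], [0.0, 427.2, 193.5], [0.0, 0.0, 1.0]] [ 2.2663 -1.9413  0.1978] [-0.0609  0.5959  1.2291]
wrist [[297.3, 0.0, 254.7], [0.0, 297.3, 189.0], [0.0, 0.0, 1.0]] [-2.3949 -1.5587 -0.2517] [-0.5242 -0.0399  0.3815]
{'clock': 0.15, 'joint_pos': array([ 6.61746668e+01,  1.49274812e+01, -7.96708403e+00,  6.71922511e+01,
       -1.02178045e-03,  8.99990657e+01]), 'qvel': array([ 0.08544195, -0.05773661,  0.39931316,  0.00853547, -0.10320979,
       -0.03944334]), 'tau': array([-2.13359992e-03, -4.06008482e+01,  2.54166681e+01,  1.27078043e-02,
       -2.01338239e-04, -2.28014045e-06]), 'tool_pos': array([0.21186734, 0.47977876, 0.23066374]), 'tcp_rot': array([-179.32662655,   89.9131776 , -113.15102477]), 'contact_force': array([-0.14410076, -0.02919355,  0.10803536]), 'wrist_torque': array([ 0.0058817 ,  0.018776  , -0.05801622]), 'finger_gap': 0.08534118062749664}
```

View pics/scene0.png

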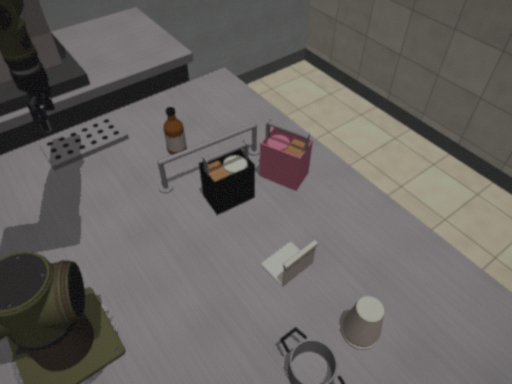

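View pics/top0.png

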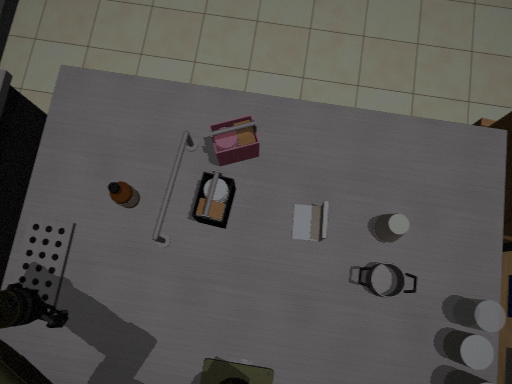

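View pics/wrist0.png

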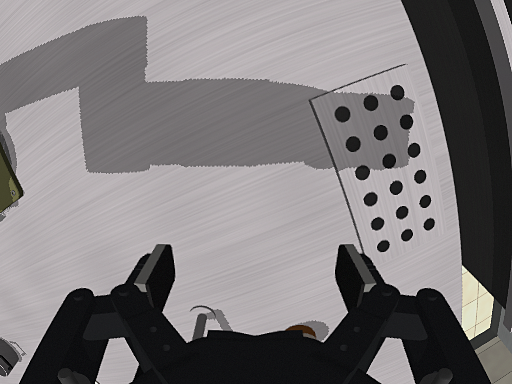

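The top view shows the caddy near (214,199), the guard near (311,222), the rail from (187,135) to (160,240), the pan, cups and syrup bottle, and the pink look-alike. I'll enlarge the parts that matter.

```bash
cat > h.py <<'E'
import cv2,numpy as np
from plant import state,camera
from scipy.spatial.transform import Rotation as R
def crop(n,x0,y0,x1,y1,s,out,c=None,gam=0.6):
    c=c or camera(n); f=c["frame"][y0:y1,x0:x1]
    f=(255*(f/255.)**gam).astype('uint8')
    f=cv2.resize(f,None,fx=s,fy=s,interpolation=cv2.INTER_CUBIC)
    for x in range((x0+9)//10*10,x1,10):
        cv2.line(f,((x-x0)*s,0),((x-x0)*s,4 if x%50 else 12),(0,255,0),1)
        if x%20==0: cv2.putText(f,str(x),((x-x0)*s,22),0,.35,(0,255,0),1)
    for y in range((y0+9)//10*10,y1,10):
        cv2.line(f,(0,(y-y0)*s),(4 if y%50 else 12,(y-y0)*s),(0,255,0),1)
        if y%20==0: cv2.putText(f,str(y),(8,(y-y0)*s+4),0,.35,(0,255,0),1)
    cv2.imwrite(out,f); return c
def ray(c,u,v,fish=False):
    K=c["K"];x=(u-K[0,2])/K[0,0];y=(v-K[1,2])/K[1,1]
    if fish:
        r=np.hypot(x,y);d=np.array([x/r*np.sin(r),y/r*np.sin(r),np.cos(r)])
    else: d=np.array([x,y,1.])
    Rm,_=cv2.Rodrigues(np.array(c["rvec"],float)); t=np.array(c["tvec"],float).ravel()
    return -Rm.T@t, Rm.T@d
def at_z(c,u,v,z,fish=False):
    o,d=ray(c,u,v,fish); return o+d*(z-o[2])/d[2]
def proj(c,P):
    P=np.asarray(P,float).reshape(-1,3)
    return cv2.projectPoints(P,np.array(c["rvec"],float),np.array(c["tvec"],float),c["K"],None)[0].reshape(-1,2)
E
python3 - <<'E'
from h import *
c=crop("top",150,120,280,240,6,"pics/t1.png")
crop("top",280,180,430,310,5,"pics/t2.png",c)
s=crop("scene",150,110,280,220,6,"pics/s1.png")
crop("scene",250,230,400,380,4,"pics/s2.png",s)
for n,x,y in(("rail a",187,133),("rail b",157,240)): print(n,at_z(c,x,y,.118))
print(at_z(c,254,193,0),at_z(c,326,222,.1),at_z(c,122,190,.17),at_z(c,398,222,.12),at_z(c,384,278,.07))
E
```

```text
rail a [0.73689192 0.25390124 0.118     ]
rail b [0.41256089 0.27900412 0.118     ]
[6.11965725e-01 3.32993651e-02 2.22044605e-16] [ 0.539278   -0.18793493  0.1       ] [0.52987561 0.38934771 0.17      ] [ 0.56749602 -0.38694683  0.12      ] [ 0.40844354 -0.37704355  0.07      ]
```

View pics/t1.png

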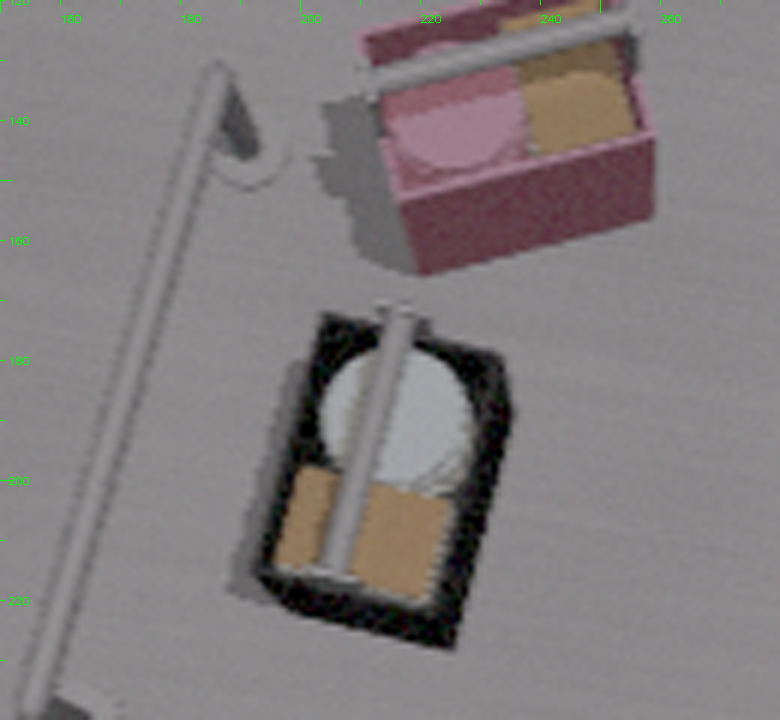

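View pics/t2.png

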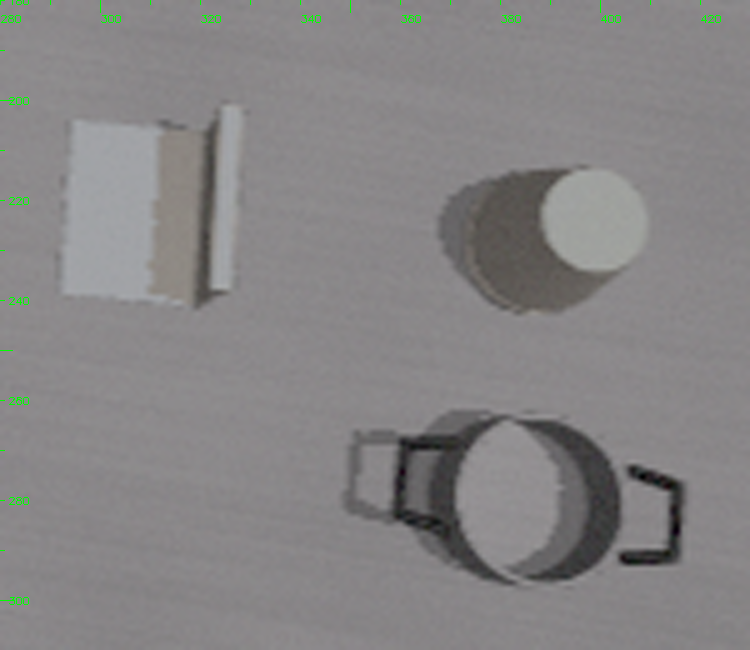

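View pics/s1.png

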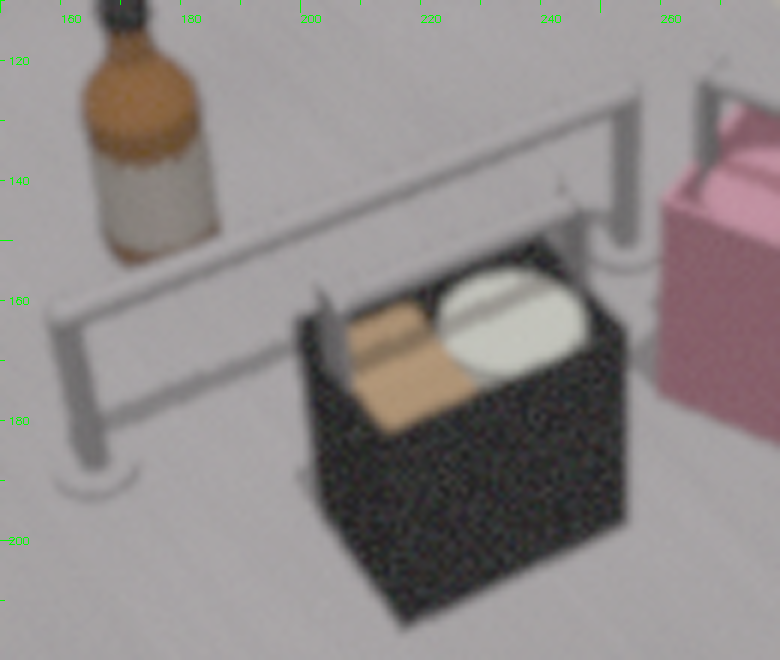

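View pics/s2.png

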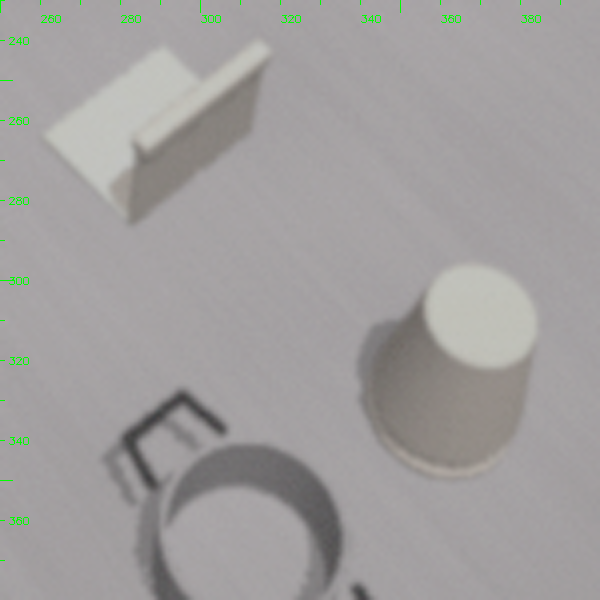

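```bash
cat > fit.py <<'E'
from h import *
from scipy.optimize import least_squares
def fit(obs,x0,full=False):
    # obs: list of (cam, (u,v), localpt)
    def P(p,l):
        return R.from_euler('z',p[2]).apply(l)+[p[0],p[1],0]
    f=lambda p:np.concatenate([(proj(c,P(p,np.array(l)))[0]-uv) for c,uv,l in obs])
    r=least_squares(f,x0,loss='soft_l1'); print(np.round(f(r.x).reshape(-1,2),1).tolist()); return r.x
E
python3 - <<'E'
from fit import *
t=camera("top");s=camera("scene")
T=lambda x,y:(150+x/6,120+y/6); S=lambda x,y:(150+x/6,110+y/6)
# caddy y+ = world -X (near)
o=[(t,T(323,313),(.045,-.065,.14)),(t,T(258,575),(.045,.065,.14)),(t,T(505,355),(-.045,-.065,.14)),(t,T(455,650),(-.045,.065,0)),(t,T(515,410),(-.045,-.065,0)),
(t,T(400,308),(0,-.061,.19)),(t,T(335,575),(0,.061,.19)),
(s,S(405,628),(-.045,.065,0)),(s,S(628,522),(-.045,-.065,0)),(s,S(628,330),(-.045,-.065,.14)),(s,S(298,318),(.045,.065,.14)),(s,S(545,240),(.045,-.065,.14))]
c=fit(o,[.55,.15,1.5]);print("caddy",c,np.degrees(c[2]))
T=lambda x,y:(280+x/5,180+y/5); S=lambda x,y:(250+x/4,230+y/4)
o=[(t,T(73,120),(.085,-.055,.004)),(t,T(62,293),(.085,.055,.004)),(t,T(222,104),(.007,-.055,.1)),(t,T(242,106),(-.007,-.055,.1)),(t,T(212,290),(.007,.055,.1)),(t,T(232,290),(-.007,.055,.1)),
(s,S(165,45),(.085,-.055,.004)),(s,S(45,135),(.085,.055,.004)),(s,S(130,225),(-.002,.055,0)),(s,S(145,153),(-.007,.055,.1)),(s,S(270,48),(-.007,-.055,.1))]
g=fit(o,[.55,-.15,1.5]);print("guard",g,np.degrees(g[2]))
T=lambda x,y:(150+x/6,120+y/6); S=lambda x,y:(150+x/6,110+y/6)
o=[(t,T(218,65),(0,-.16,.118)),(t,T(35,710),(0,.16,.118)),(s,S(55,305),(0,.16,.118)),(s,S(637,90),(0,-.16,.118))]
r=fit(o,[.57,.27,1.5]);print("rail",r,np.degrees(r[2]))
rear=c[:2]+.045*np.array([np.cos(c[2]),np.sin(c[2])])
print("gap",np.dot(r[:2]-rear,[np.cos(r[2]),np.sin(r[2])]))
np.save("poses.npy",np.array([c,g,r]))
cc=R.from_euler('z',-c[2]).apply(np.append(g[:2]-c[:2],0));print("guard in caddy",cc)
E
```

```text
[[-0.2, -0.6], [-1.1, -0.4], [0.1, -0.6], [0.4, 0.4], [0.3, 0.6], [0.5, 0.7], [0.1, -0.8], [0.0, 1.1], [0.4, 0.6], [0.7, -0.2], [-1.0, 0.1], [-2.2, -3.7]]
caddy [0.5549899  0.14109135 1.49332548] 85.56124767485855
[[-0.2, -0.3], [-0.7, 0.1], [-0.2, -0.4], [0.6, -0.3], [-0.6, 0.0], [0.3, 0.5], [-0.7, 0.1], [-0.8, -0.1], [0.3, 0.8], [0.3, -0.6], [1.3, 0.7]]
guard [ 0.54688517 -0.18534185  1.63056095] 93.42426086025712
[[0.6, 1.9], [-0.3, -0.9], [0.8, 0.3], [-1.3, -0.9]]
rail [0.57835334 0.26927872 1.4758877 ] 84.56213609824918
gap 0.08483137304671724
guard in caddy [-0.32608136 -0.01718334  0.        ]
```

```bash
cat >> h.py <<'E'
def Rt(jawyaw,pitch=0):
    z=np.array([np.cos(jawyaw),np.sin(jawyaw),0]); x=np.array([0,0,-1.]); y=np.cross(z,x)
    return np.stack([x,y,z],1)
def delta(pos,jawyaw):
    s=state(); A=R.from_euler('xyz',s["tcp_rot"],degrees=True).as_matrix()
    best=None
    for a in(jawyaw,jawyaw+np.pi):
        rv=np.degrees(R.from_matrix(A.T@Rt(a)).as_rotvec())
        if best is None or np.linalg.norm(rv)<np.linalg.norm(best): best=rv
    d=1000*A.T@(np.array(pos)-s["tool_pos"])
    print("clock",round(s["clock"],2),"tcp",s["tool_pos"].round(4),"rot",s["tcp_rot"].round(2),"gap",round(s["finger_gap"],4),"F",s["contact_force"].round(2),"j6",s["joint_pos"].round(1))
    print("tool axes cols\n",A.round(3)); print("shift",d.round(1),"rot",best.round(2))
E
python3 - <<'E'
from h import *
P=np.load("poses.npy");c=P[0]
delta([c[0],c[1],.27],c[2])
E
```

```text
clock 0.35 tcp [0.212  0.4801 0.2311] rot [-177.89   89.97 -111.71] gap 0.0853 F [-0.56  0.38  0.41] j6 [66.2 14.9 -7.9 67.2 -0.  90. ]
tool axes cols
 [[-0.    -0.915  0.404]
 [-0.     0.404  0.915]
 [-1.    -0.    -0.001]]
shift [ -38.8 -450.7 -171.6] rot [-19.39  -0.03  -0.  ]
```

>>> {"fn": "drive_tool", "kwargs": {
  "commands": [
    [0.5, -20, -40, -15, -2, 0, 0],
    [0.5, -39, -80, -30, -4, 0, 0],
    [0.5, -39, -115, -43, -6, 0, 0],
    [0.5, -39, -150, -57, -8, 0, 0],
    [0.5, -39, -185, -70, -10, 0, 0],
    [0.5, -39, -220, -83, -12, 0, 0],
    [0.5, -39, -255, -97, -14, 0, 0],
    [0.5, -39, -290, -110, -16, 0, 0],
    [0.5, -39, -320, -121, -18, 0, 0],
    [0.5, -39, -350, -133, -19.4, 0, 0]
  ]
}}

```text
clock: 1.18
tool_pos: [0.4797, 0.2157, 0.2704]
tcp_rot: [-48.1, 90.0, 37.5]
contact_force: [-0.8, 0.8, 1.1]
finger_gap: 0.0429
```

```bash
python3 - <<'E'
from h import *
P=np.load("poses.npy");c=P[0]
delta([c[0],c[1],.25],c[2])
E
```

```text
clock 1.18 tcp [0.4797 0.2157 0.2704] rot [-48.1   89.97  37.53] gap 0.0429 F [-0.79  0.83  1.07] j6 [24.2 14.2 -3.  72.8  0.  28.6]
tool axes cols
 [[ 0.    -0.997  0.076]
 [ 0.     0.076  0.997]
 [-1.    -0.     0.   ]]
shift [ 20.4 -80.7 -68.7] rot [0.07 0.02 0.02]
```

>>> {"fn": "drive_tool", "kwargs": {
  "commands": [
    [0.5, 5, -25, -22, 0, 0, 0],
    [0.5, 10, -50, -44, 0, 0, 0],
    [0.5, 20, -78, -66, 0, 0, 0],
    [0.5, 20, -78, -66, 0, 0, 0],
    [0.5, 20, -78, -66, 0, 0, 0]
  ]
}}

```text
clock: 1.6
tool_pos: [0.5517, 0.1439, 0.2492]
tcp_rot: [104.1, 89.9, -170.5]
contact_force: [-0.7, -0.0, 0.2]
finger_gap: 0.0429
```

```bash
python3 - <<'E'
from h import *
P=np.load("poses.npy");c=P[0]
delta([c[0],c[1],.17],c[2])
crop("wrist",130,60,400,330,3,"pics/w1.png")
crop("top",150,120,280,240,6,"pics/t3.png")
E
```

```text
clock 1.6 tcp [0.5517 0.1439 0.2492] rot [ 104.12   89.89 -170.49] gap 0.0429 F [-0.69 -0.01  0.18] j6 [14.6 19.1  0.8 71.8  0.  19.2]
tool axes cols
 [[-0.002 -0.997  0.08 ]
 [-0.     0.08   0.997]
 [-1.     0.002 -0.   ]]
shift [79.2 -3.6 -2.5] rot [-0.17 -0.03 -0.11]
```

View pics/w1.png

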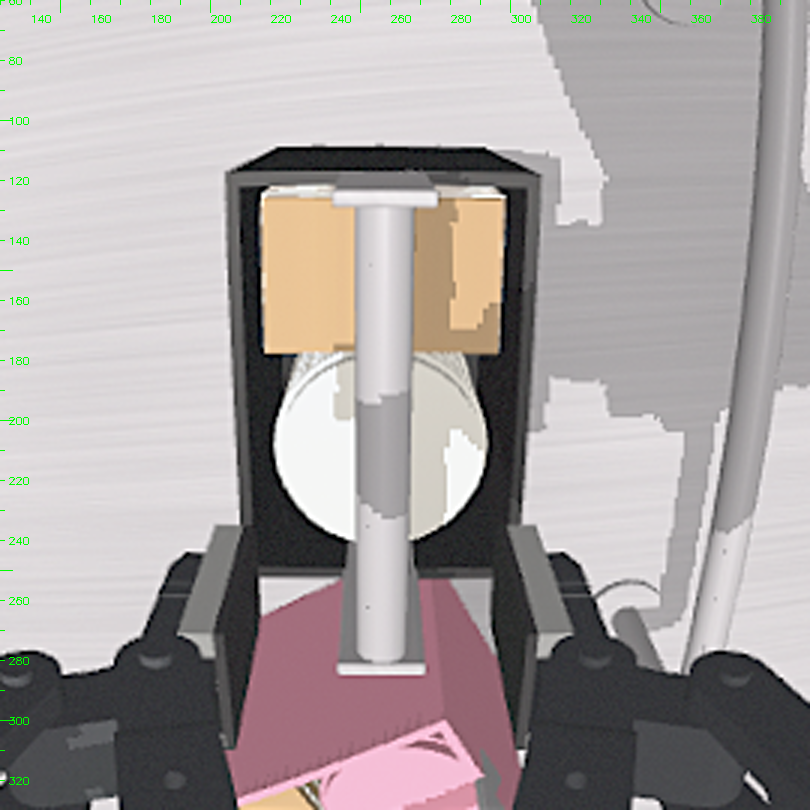

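```bash
python3 - <<'E'
from h import *
P=np.load("poses.npy");c=P[0]
w=camera("wrist")
U=lambda x,y:(130+x/3,60+y/3)
for p in[(384,215),(385,500),(385,620)]: print(at_z(w,*U(*p),.185,True))
for p in[(230,177),(537,177)]: print("rim near",at_z(w,*U(*p),.14,True))
q=R.from_euler('z',c[2]).apply([[.045,.065,.14],[-.045,.065,.14]])+[c[0],c[1],0];print(q)
q=R.from_euler('z',c[2]).apply([[0,.061,.185],[0,-.061,.185]])+[c[0],c[1],0];print(q)
E
```

```text
[0.49578845 0.15293844 0.185     ]
[0.56864934 0.14768338 0.185     ]
[0.60563267 0.14495992 0.185     ]
rim near [0.48688613 0.11024687 0.14      ]
rim near [0.49361528 0.19730055 0.14      ]
[[0.49366757 0.19098695 0.14      ]
 [0.48670216 0.10125689 0.14      ]]
[[0.49417287 0.14581235 0.185     ]
 [0.61580694 0.13637035 0.185     ]]
```

```bash
cat >> h.py <<'E'
def projw(c,P):
    Rm,_=cv2.Rodrigues(np.array(c["rvec"],float)); p=Rm@np.array(P)+np.array(c["tvec"],float).ravel()
    th=np.arctan2(np.hypot(p[0],p[1]),p[2]); ph=np.arctan2(p[1],p[0]); K=c["K"]
    return np.array([K[0,2]+K[0,0]*th*np.cos(ph),K[1,2]+K[1,1]*th*np.sin(ph)])
E
python3 - <<'E'
from h import *
w=camera("wrist");s=state()
A=R.from_euler('xyz',s["tcp_rot"],degrees=True).as_matrix()
for l in([0,0,0],[-.019,0,0],[0,0,.0215],[0,0,-.0215],[.064,0,0],[.064,.03,0],[.064,.05,0]): print(l,projw(w,s["tool_pos"]+A@np.array(l)))
o,d=ray(w,254.7001,189,True);print(o,d, A.T@(o-s["tool_pos"]),A.T@d)
E
```

```text
[0, 0, 0] [253.83533307 249.17754171]
[-0.019, 0, 0] [253.71430071 268.32121536]
[0, 0, 0.0215] [292.78374235 248.79256468]
[0, 0, -0.0215] [214.93058208 248.87952867]
[0.064, 0, 0] [254.11291494 206.00202693]
[0.064, 0.03, 0] [253.99966112 166.97191763]
[0.064, 0.05, 0] [253.9236911  139.32611354]
[0.46824593 0.15320159 0.39290476] [ 0.31719795 -0.02497794 -0.94803036] [-0.1421717   0.08255242  0.00072721] [ 0.9480722  -0.31805293 -0.0012003 ]
```

View pics/t3.png

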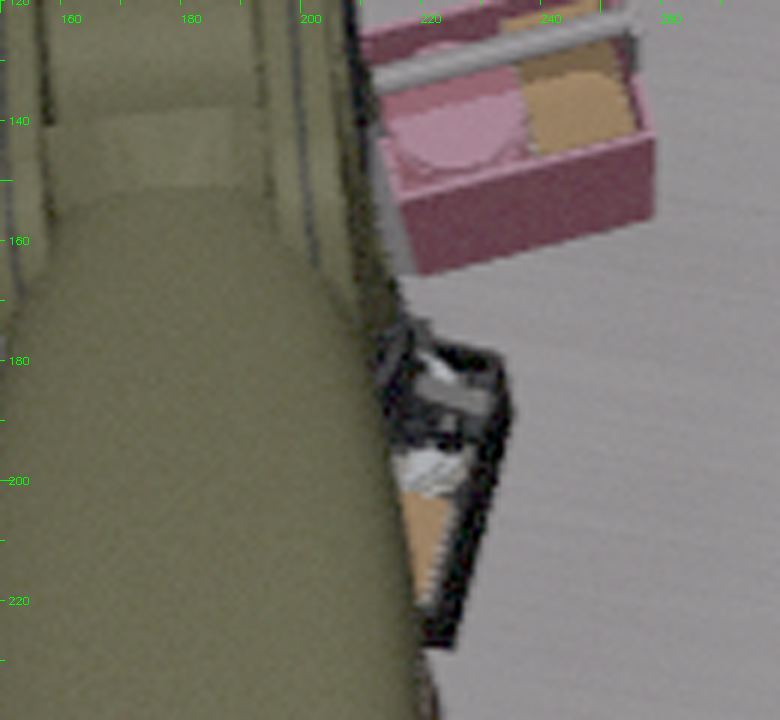

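```bash
python3 - <<'E'
from h import *
P=np.load("poses.npy");c=P[0]
w=crop("wrist",180,100,330,300,4,"pics/w2.png")
delta([c[0],c[1],.17],c[2])
s=state()
A=R.from_euler('xyz',s["tcp_rot"],degrees=True).as_matrix()
for u,v in((258,131.7),(258.3,226.7),(258.3,266)):
    print((A.T@(at_z(w,u,v,.185,True)-s["tool_pos"])).round(4))
E
```

```text
clock 1.85 tcp [0.5506 0.1464 0.2508] rot [-48.05  89.97  37.61] gap 0.0427 F [-0.05 -0.28  0.63] j6 [14.9 18.9  0.8 71.8  0.  19.2]
tool axes cols
 [[ 0.    -0.997  0.076]
 [ 0.     0.076  0.997]
 [-1.    -0.     0.   ]]
shift [80.8 -4.8 -5. ] rot [0.11 0.02 0.02]
[0.0658 0.0552 0.003 ]
[ 0.0658 -0.0181  0.0034]
[ 0.0659 -0.0546  0.0035]
```

View pics/w2.png

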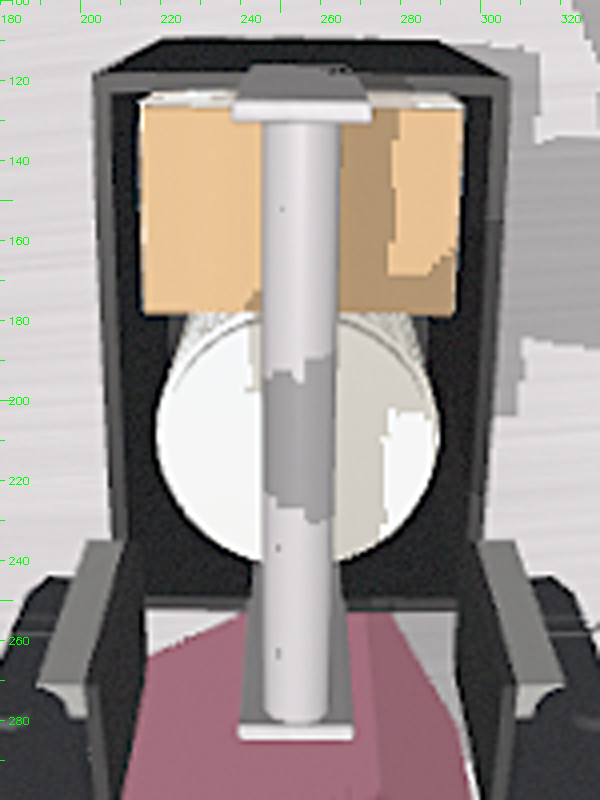

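>>> {"fn": "drive_tool", "kwargs": {
  "commands": [
    [0.4, 20, 0, 0, 0, 0, 0],
    [0.4, 40, 0, 0, 0, 0, 0],
    [0.4, 55, 0, 0, 0, 0, 0],
    [0.4, 70, 0, 0, 0, 0, 0],
    [0.4, 80, 0, 0, 0, 0, 0],
    [0.4, 80, 0, 0, 0, 0, 0],
    [0.4, 80, 0, 0, 0, 0, 0],
    [0.4, 80, 0, 0, 0, 0, 0]
  ]
}}

```text
clock: 2.52
tool_pos: [0.5517, 0.1459, 0.1714]
tcp_rot: [-70.2, 89.9, 15.4]
contact_force: [-0.2, -0.2, 0.7]
finger_gap: 0.0342
```

```bash
python3 - <<'E'
from h import *
w=crop("wrist",180,100,330,300,4,"pics/w3.png")
P=np.load("poses.npy");c=P[0]
delta([c[0],c[1],.17],c[2])
E
```

```text
clock 2.57 tcp [0.5519 0.1459 0.1716] rot [-70.02  89.88  15.58] gap 0.0338 F [-0.24 -0.47  0.32] j6 [14.8 21.  -8.1 60.8  0.  19.2]
tool axes cols
 [[ 0.002 -0.997  0.077]
 [ 0.001  0.077  0.997]
 [-1.    -0.002  0.001]]
shift [ 1.6 -3.5 -4.5] rot [0.04 0.04 0.12]
```

View pics/w3.png

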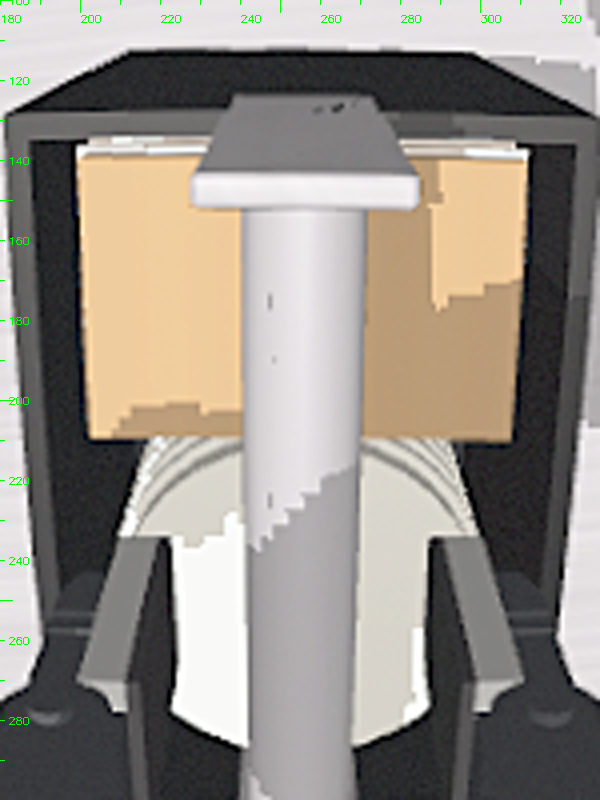

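>>> {"fn": "drive_tool", "kwargs": {
  "commands": [
    [0.2, 0, 0, 0, 0, 0, 0],
    [0.2, 0, 0, 0, 0, 0, 0],
    [0.2, 0, 0, 0, 0, 0, 0],
    [0.2, -1, 0, 4, 0, 0, 0],
    [0.2, -2, 0, 9, 0, 0, 0],
    [0.2, -3, 0, 14, 0, 0, 0],
    [0.2, -4, 0, 20, 0, 0, 0],
    [0.2, -4.5, 0, 26, 0, 0, 0],
    [0.2, -5, 0, 32, 0, 0, 0],
    [0.2, -5, 0, 38, 0, 0, 0]
  ],
  "grip_force": 20
}}

```text
clock: 3.4
tool_pos: [0.5542, 0.1842, 0.1754]
tcp_rot: [-32.2, 90.0, 53.4]
contact_force: [-0.5, -0.9, -0.2]
finger_gap: 0.0172
```

```bash
python3 - <<'E'
from h import *
crop("wrist",100,40,400,260,2,"pics/w4.png")
crop("scene",150,90,280,220,6,"pics/s4.png")
delta([.5548,.1839,.176],1.493)
E
```

```text
clock 3.5 tcp [0.5542 0.1846 0.1752] rot [-1.98 89.97 83.68] gap 0.017 F [ 0.29 -0.85  0.86] j6 [18.4 22.2 -5.6 62.1  0.  22.7]
tool axes cols
 [[ 0.    -0.997  0.076]
 [ 0.     0.076  0.997]
 [-1.    -0.     0.   ]]
shift [-0.8 -0.7 -0.6] rot [0.12 0.03 0.  ]
```

View pics/w4.png

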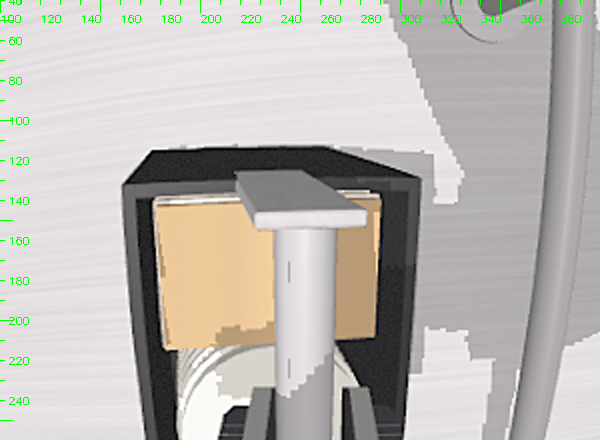

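View pics/s4.png

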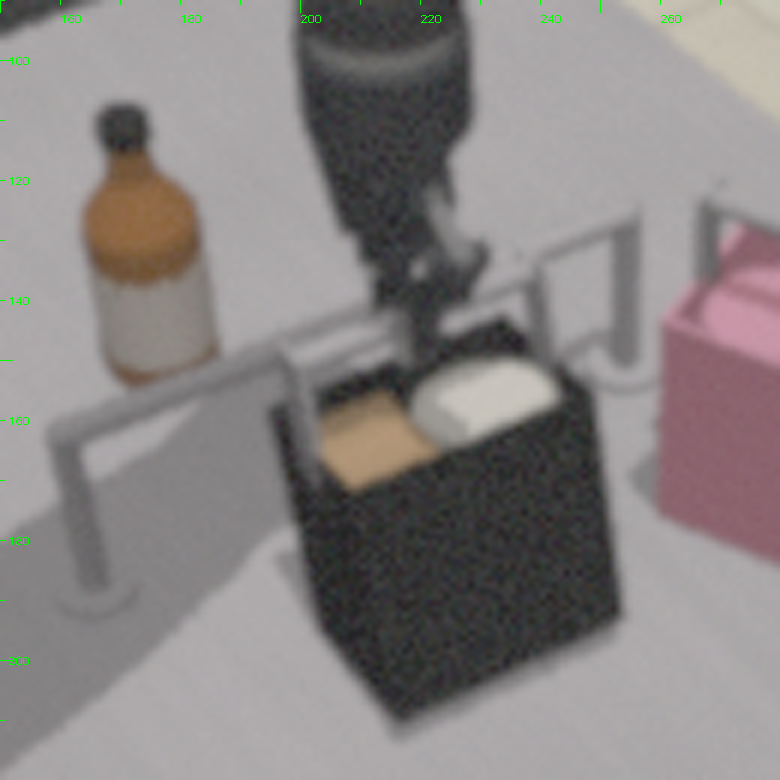

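>>> {"fn": "drive_tool", "kwargs": {
  "commands": [
    [0.2, 0, 0, 6, 0, 0, 0],
    [0.2, 0, 0, 12, 0, 0, 0],
    [0.2, 0.3, 0, 18, 0, 0, 0],
    [0.2, 1, 0, 25, 0, 0, 0],
    [0.2, 1.5, 0, 32, 0, 0, 0],
    [0.2, 2.5, 0, 39, 0, 0, 0],
    [0.2, 4, 0, 46, 0, 0, 0],
    [0.2, 5, 0, 51, 0, 0, 0],
    [0.2, 6, 0, 55, 0, 0, 0],
    [0.2, 6.5, 0, 58, 0, 0, 0]
  ]
}}

```text
clock: 4.33
tool_pos: [0.5585, 0.2417, 0.1685]
tcp_rot: [96.0, 90.0, -178.4]
contact_force: [-0.8, -0.7, 0.2]
finger_gap: 0.0172
```

```bash
python3 - <<'E'
from h import *
crop("wrist",100,40,400,260,2,"pics/w5.png")
crop("scene",150,90,280,220,6,"pics/s5.png")
delta([.5548,.1839,.176],1.493)
E
```

```text
clock 4.43 tcp [0.5585 0.2416 0.1686] rot [  97.7    89.98 -176.7 ] gap 0.0169 F [-0.01  0.2  -0.22] j6 [23.4 24.8 -2.5 62.7  0.  27.8]
tool axes cols
 [[-0.    -0.997  0.077]
 [-0.     0.077  0.997]
 [-1.     0.    -0.   ]]
shift [ -7.4  -0.7 -57.8] rot [ 0.06 -0.   -0.02]
```

View pics/w5.png

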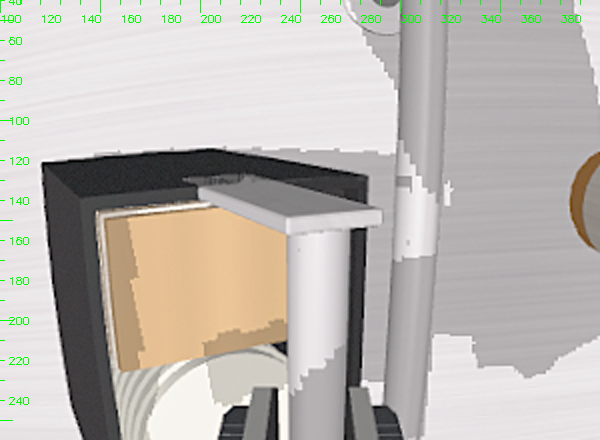

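View pics/s5.png

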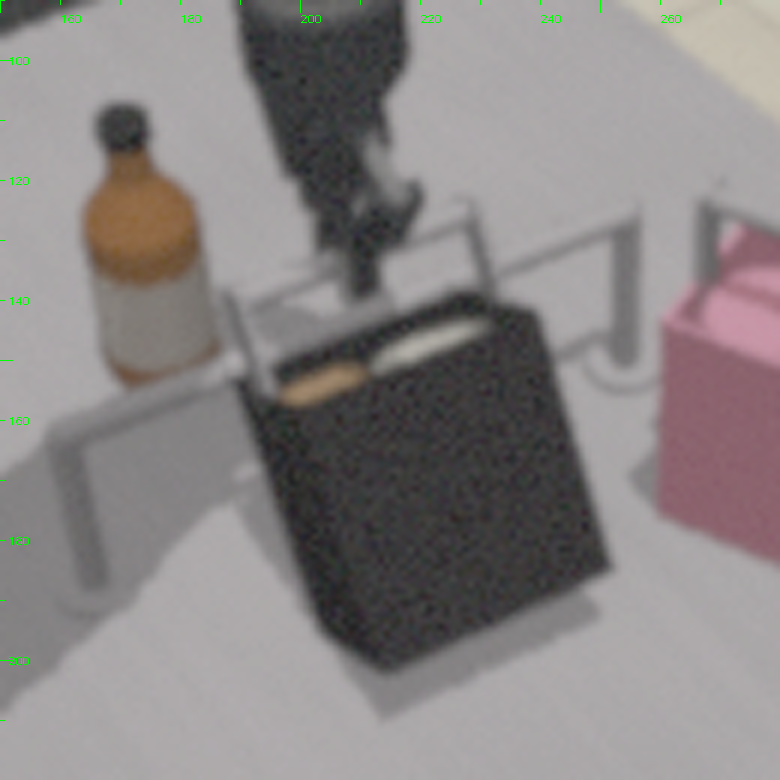

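>>> {"fn": "drive_tool", "kwargs": {
  "commands": [
    [0.2, 1, 0, 3, 0, 0, 0],
    [0.2, 2, 0, 6, 0, 0, 0],
    [0.2, 2.5, 0, 8, 0, 0, 0],
    [0.2, 3, 0, 10, 0, 0, 0],
    [0.2, 3.5, 0, 12, 0, 0, 0],
    [0.2, 4, 0, 13, 0, 0, 0],
    [0.2, 4, 0, 14, 0, 0, 0],
    [0.2, 4, 0, 14, 0, 0, 0]
  ]
}}

```text
clock: 5.1
tool_pos: [0.5597, 0.2553, 0.1648]
tcp_rot: [-4.4, 90.0, 81.2]
contact_force: [-0.1, 1.1, -0.1]
finger_gap: 0.0173
```

```bash
python3 - <<'E'
from h import *
crop("wrist",100,40,400,260,2,"pics/w6.png")
crop("scene",150,90,280,220,6,"pics/s6.png")
delta([.5548,.1839,.176],1.493)
E
```

```text
clock 5.2 tcp [0.5597 0.2551 0.1649] rot [-66.22  90.    19.36] gap 0.017 F [-0.18  0.71  0.22] j6 [24.5 25.5 -1.9 62.6 -0.  28.9]
tool axes cols
 [[ 0.    -0.997  0.077]
 [ 0.     0.077  0.997]
 [-1.    -0.     0.   ]]
shift [-11.1  -0.6 -71.4] rot [0.03 0.   0.  ]
```

View pics/w6.png

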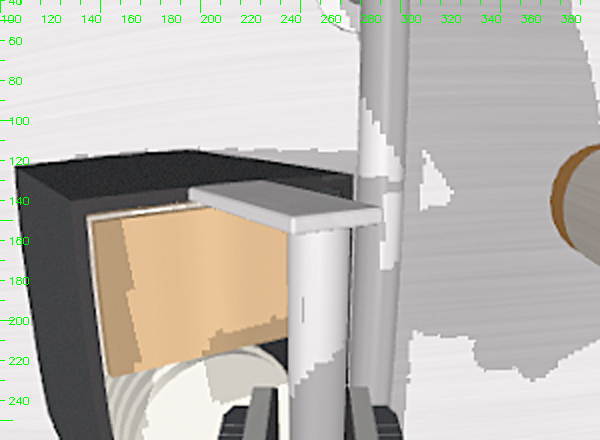

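View pics/s6.png

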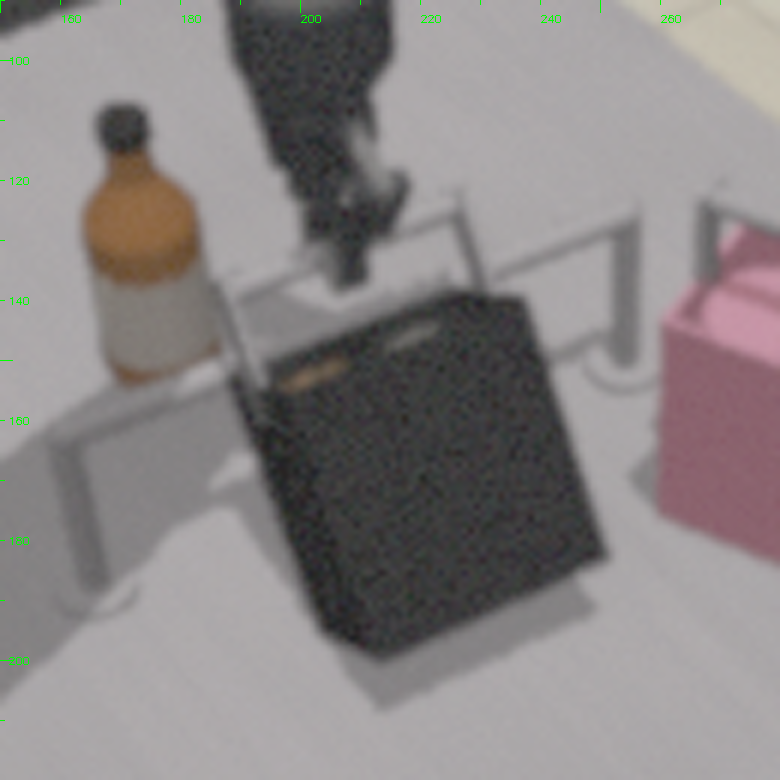

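>>> {"fn": "drive_tool", "kwargs": {
  "commands": [
    [0.2, 0.5, 0, 1.5, 0, 0, 0],
    [0.2, 1, 0, 3, 0, 0, 0],
    [0.2, 1.5, 0, 4.5, 0, 0, 0],
    [0.2, 2, 0, 6, 0, 0, 0],
    [0.2, 2.5, 0, 7, 0, 0, 0],
    [0.2, 3, 0, 8, 0, 0, 0],
    [0.2, 3, 0, 8, 0, 0, 0],
    [0.2, 3, 0, 8, 0, 0, 0]
  ]
}}

```text
clock: 5.87
tool_pos: [0.5602, 0.2621, 0.1618]
tcp_rot: [179.1, 89.9, -95.3]
contact_force: [0.0, -4.7, 2.0]
finger_gap: 0.0175
```

```bash
python3 - <<'E'
from h import *
crop("wrist",100,40,400,260,2,"pics/w7.png")
crop("scene",150,90,280,220,6,"pics/s7.png")
delta([.5548,.1839,.176],1.493)
E
```

```text
clock 5.97 tcp [0.5601 0.2622 0.1618] rot [176.73  89.91 -97.73] gap 0.017 F [-1.11 -4.7   1.28] j6 [25.1 26.  -1.6 62.5 -0.1 29.6]
tool axes cols
 [[-0.    -0.997  0.078]
 [-0.002  0.078  0.997]
 [-1.     0.    -0.002]]
shift [-14.1  -0.8 -78.5] rot [ 0.   -0.09 -0.01]
```

View pics/w7.png

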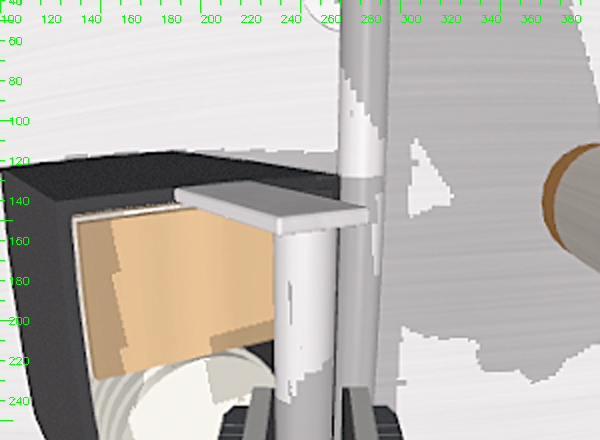

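>>> {"fn": "drive_tool", "kwargs": {
  "commands": [
    [0.2, 0, 0, -1.5, 0, 0, 0],
    [0.2, 0, 0, -2, 0, 0, 0],
    [0.3, 0, 0, -2, 0, 0, 0],
    [0.45, 0, 0, -2, 0, 0, 0],
    [0.45, 0, 0, -2, 0, 0, 0],
    [0.45, -15, 0, -2, 0, 0, 0],
    [0.45, -35, 0, -2, 0, 0, 0],
    [0.45, -65, 0, -2, 0, 0, 0],
    [0.45, -100, 0, -2, 0, 0, 0]
  ]
}}

```text
clock: 6.72
tool_pos: [0.5589, 0.261, 0.2611]
tcp_rot: [110.6, 89.8, -163.8]
contact_force: [-0.5, 0.0, 0.7]
finger_gap: 0.0386
```

```bash
python3 - <<'E'
from h import *
w=crop("wrist",60,40,360,300,2,"pics/w8.png")
crop("scene",150,90,280,220,6,"pics/s8.png")
delta([.5548,.1839,.176],1.493)
E
```

```text
clock 6.82 tcp [0.563  0.2628 0.2682] rot [-57.7   89.35  27.89] gap 0.0382 F [0.37 1.41 0.93] j6 [25.  23.6 10.4 76.2  0.  29.4]
tool axes cols
 [[ 0.01  -0.997  0.077]
 [ 0.005  0.077  0.997]
 [-1.    -0.01   0.006]]
shift [ 91.7   3.  -79.9] rot [0.05 0.35 0.55]
```

View pics/w8.png

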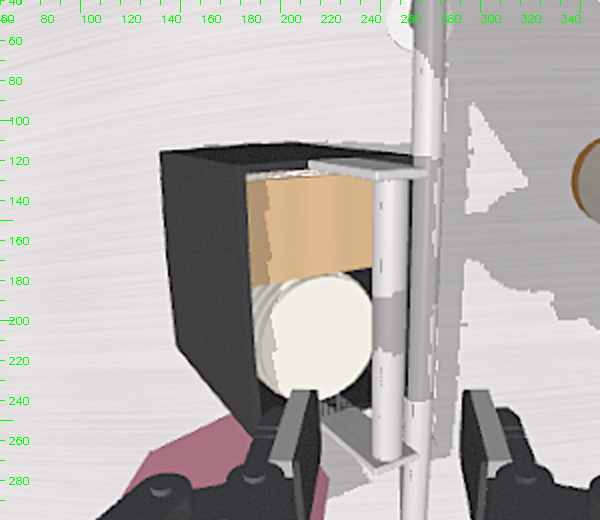

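View pics/s8.png

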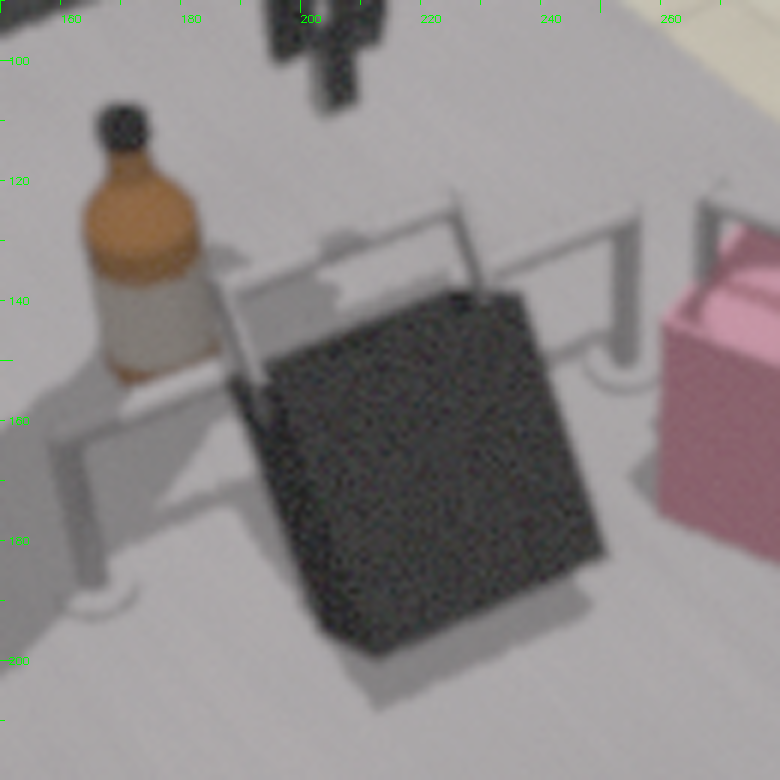

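>>> {"fn": "drive_tool", "kwargs": {
  "commands": [
    [0.45, 0, -2, -40, -0.8, 0, 0],
    [0.45, 0, -4, -80, -1.6, 0, 0],
    [0.45, 0, -6, -120, -2.4, 0, 0],
    [0.45, 0, -8, -160, -3.2, 0, 0],
    [0.45, 0, -10, -200, -4, 0, 0],
    [0.45, 0, -12, -240, -4.8, 0, 0],
    [0.45, 0, -14, -280, -5.6, 0, 0],
    [0.45, 10, -16, -320, -6.4, 0, 0],
    [0.45, 20, -18, -360, -7.2, 0, 0],
    [0.45, 30, -19, -400, -7.9, 0, 0]
  ]
}}

```text
clock: 7.65
tool_pos: [0.5483, -0.1409, 0.2314]
tcp_rot: [-81.6, 89.9, 11.9]
contact_force: [0.8, 0.2, 0.1]
finger_gap: 0.0384
```

```bash
python3 - <<'E'
from h import *
g=np.load("poses.npy")[1]
delta([g[0],g[1]+.004,.2],g[2])
E
```

```text
clock 7.65 tcp [ 0.5483 -0.1409  0.2314] rot [-81.58  89.93  11.95] gap 0.0384 F [0.82 0.19 0.12] j6 [-14.4  18.9  -2.2  68.9   0.  -18. ]
tool axes cols
 [[ 0.001 -0.998 -0.062]
 [ 0.    -0.062  0.998]
 [-1.    -0.001  0.   ]]
shift [ 31.4   3.9 -40.3] rot [0.11 0.01 0.07]
```

>>> {"fn": "drive_tool", "kwargs": {
  "commands": [
    [0.45, 15, 2, -20, 0, 0, 0],
    [0.45, 30, 4, -38, 0, 0, 0],
    [0.45, 30, 4, -38, 0, 0, 0],
    [0.45, 30, 4, -38, 0, 0, 0],
    [0.45, 30, 4, -38, 0, 0, 0]
  ]
}}

```text
clock: 8.07
tool_pos: [0.5468, -0.1768, 0.202]
tcp_rot: [-26.2, 90.0, 67.3]
contact_force: [0.5, -1.4, -0.1]
finger_gap: 0.0382
```

```bash
python3 - <<'E'
from h import *
g=np.load("poses.npy")[1]
w=crop("wrist",130,80,390,330,3,"pics/w9.png")
delta([g[0],g[1],.2],g[2])
E
```

```text
clock 8.12 tcp [ 0.5471 -0.1765  0.2025] rot [-81.19  89.93  12.35] gap 0.0384 F [-0.21  0.79  0.35] j6 [-17.9  20.5  -4.2  65.3   0.  -21.4]
tool axes cols
 [[ 0.001 -0.998 -0.062]
 [ 0.    -0.062  0.998]
 [-1.    -0.001  0.   ]]
shift [ 2.5  0.8 -8.8] rot [0.12 0.01 0.07]
```

View pics/w9.png

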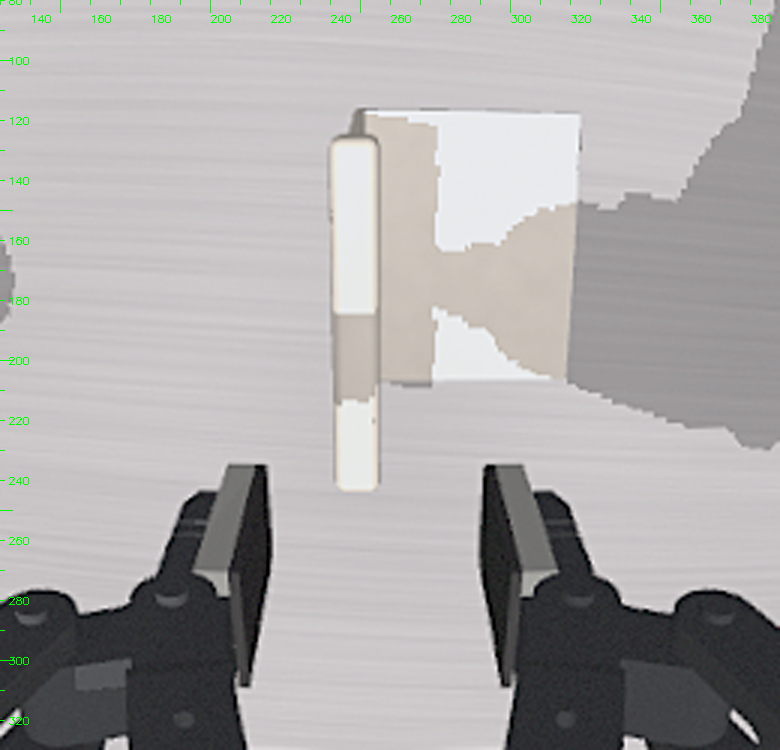

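```bash
python3 - <<'E'
from h import *
w=camera("wrist");s=state()
A=R.from_euler('xyz',s["tcp_rot"],degrees=True).as_matrix()
U=lambda x,y:(130+x/3,80+y/3)
for p,z in[((355,138),.1),((356.5,490),.1),((580,113),.004),((567,383),.004)]:
    q=at_z(w,*U(*p),z,True); print(q.round(4),(A.T@(q-s["tool_pos"])).round(4))
print(s["tool_pos"])
E
```

```text
[ 0.4926 -0.1842  0.1   ] [ 0.1026  0.0552 -0.0044]
[ 0.6008 -0.178   0.1   ] [ 0.1028 -0.0532 -0.0049]
[ 0.4873 -0.0997  0.004 ] [0.1986 0.0554 0.0803]
[ 0.599  -0.0916  0.004 ] [ 0.1988 -0.0566  0.0814]
[ 0.54727589 -0.17636515  0.20269628]
```

>>> {"fn": "drive_tool", "kwargs": {
  "commands": [
    [0.45, 25, 0.5, -3, 0, 0, 0],
    [0.45, 50, 1, -4.7, 0, 0, 0],
    [0.45, 75, 1, -4.7, 0, 0, 0],
    [0.45, 95, 1, -4.7, 0, 0, 0],
    [0.45, 110, 1, -4.7, 0, 0, 0],
    [0.45, 120, 1, -4.7, 0, 0, 0],
    [0.45, 124, 1, -4.7, 0, 0, 0],
    [0.45, 125, 1, -4.7, 0, 0, 0],
    [0.45, 125, 1, -4.7, 0, 0, 0]
  ]
}}

```text
clock: 8.92
tool_pos: [0.5466, -0.1819, 0.0776]
tcp_rot: [-110.3, 89.9, -16.8]
contact_force: [-0.2, 0.4, 0.9]
finger_gap: 0.0383
```

```bash
python3 - <<'E'
from h import *
g=np.load("poses.npy")[1]
w=crop("wrist",130,80,390,330,3,"pics/w10.png")
delta([g[0],g[1],.2],g[2])
E
```

```text
clock 8.97 tcp [ 0.5468 -0.1822  0.0779] rot [-111.53   89.88  -18.02] gap 0.0385 F [-0.53  0.03 -0.15] j6 [-18.4  25.7 -15.7  48.4   0.  -21.9]
tool axes cols
 [[ 0.002 -0.998 -0.061]
 [-0.001 -0.061  0.998]
 [-1.    -0.002 -0.001]]
shift [-1.221e+02 -1.000e-01 -3.300e+00] rot [ 0.08 -0.04  0.11]
```

View pics/w10.png

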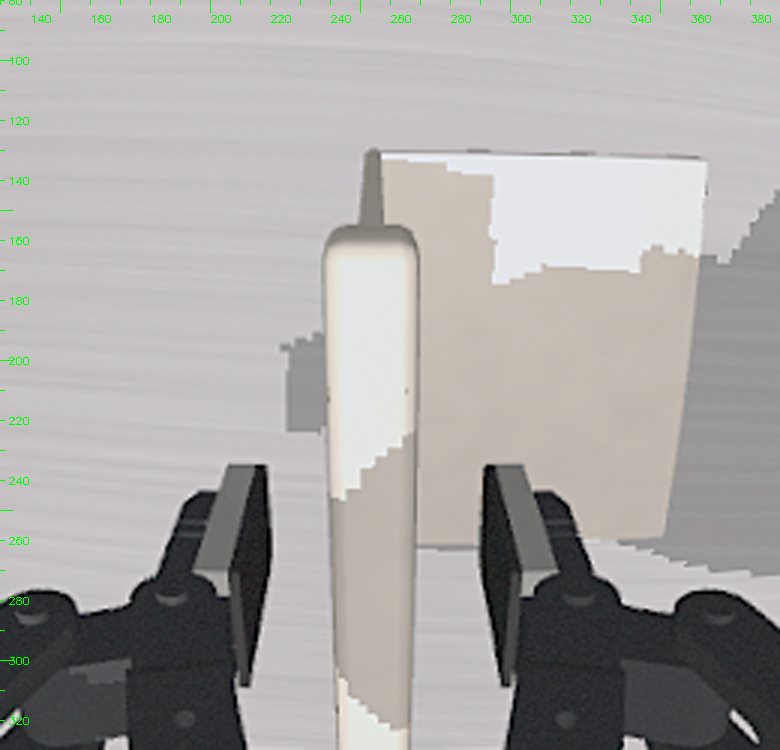

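>>> {"fn": "drive_tool", "kwargs": {
  "commands": [
    [0.1, 0, 0, 0, 0, 0, 0],
    [0.1, 0, 0, 0, 0, 0, 0],
    [0.1, 0, 0, 0, 0, 0, 0],
    [0.1, 0, 0, 0, 0, 0, 0],
    [0.1, 0, 0, 0, 0, 0, 0],
    [0.1, -3, 0, 0, 0, 0, 0],
    [0.1, -6, 0, 0, 0, 0, 0],
    [0.1, -8, 0, 0, 0, 0, 0],
    [0.1, -8, 0, 0, 0, 0, 0]
  ],
  "grip_force": 60
}}

```text
clock: 9.72
tool_pos: [0.5456, -0.1821, 0.0847]
tcp_rot: [68.3, 90.0, 161.7]
contact_force: [-1.3, -0.7, -3.0]
finger_gap: 0.0125
```

```bash
python3 - <<'E'
from h import *
g=np.load("poses.npy")[1]
t=crop("top",150,120,280,240,6,"pics/t11.png")
s=crop("scene",150,90,280,220,6,"pics/s11.png")
crop("scene",250,200,380,300,5,"pics/s11b.png",s)
delta([g[0],g[1],.2],g[2])
E
```

```text
clock 9.82 tcp [ 0.5455 -0.182   0.0845] rot [ 66.02  89.96 159.5 ] gap 0.0127 F [-0.27 -0.02 -2.68] j6 [-18.5  25.4 -15.2  49.5   0.  -21.9]
tool axes cols
 [[-0.001 -0.998 -0.061]
 [ 0.    -0.061  0.998]
 [-1.     0.001  0.   ]]
shift [-115.5   -1.1   -3.3] rot [ 0.05  0.02 -0.04]
```

View pics/t11.png

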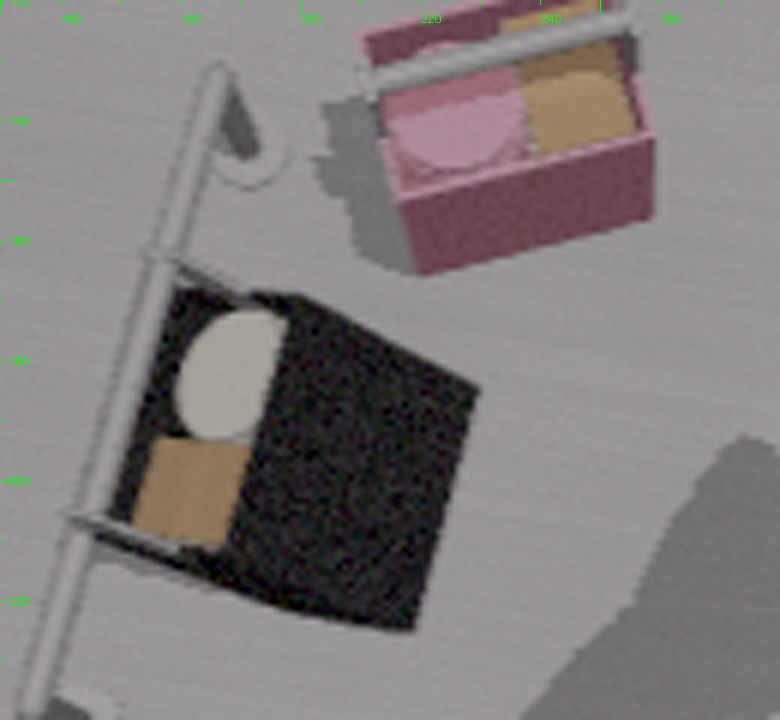

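View pics/s11.png

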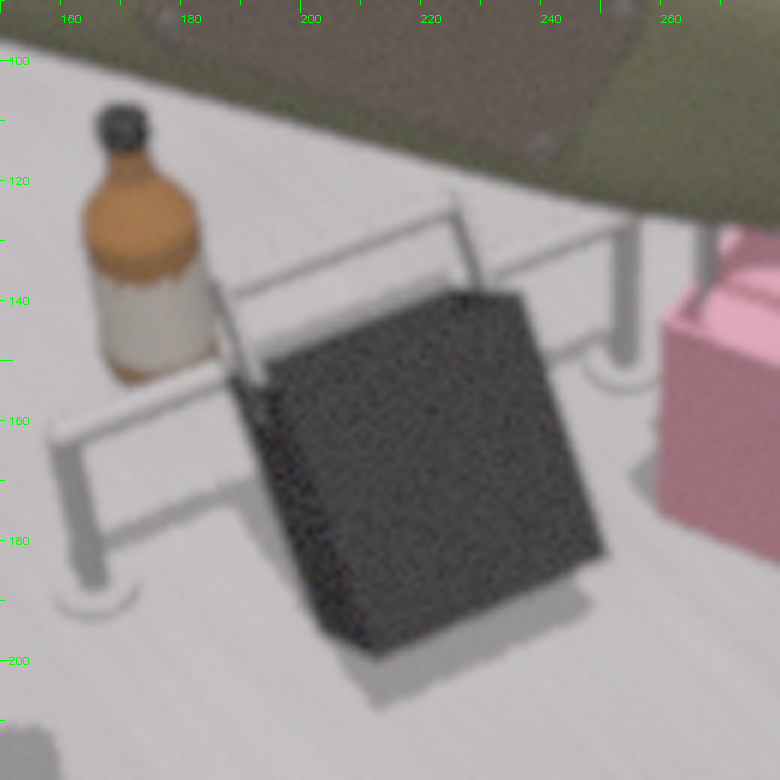

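View pics/s11b.png

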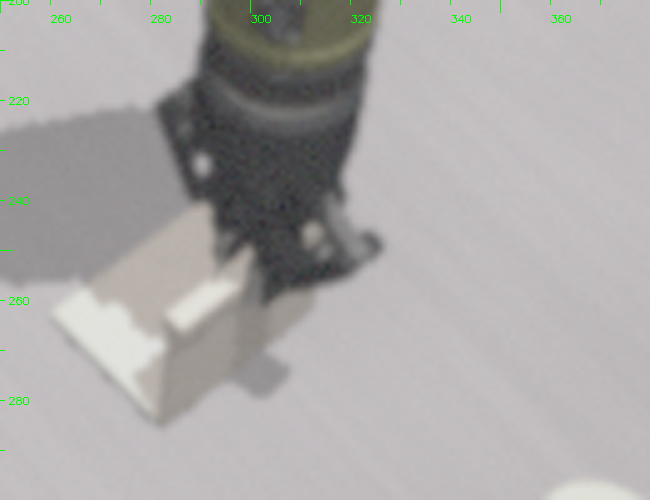

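```bash
python3 - <<'E'
from fit import *
t=camera("top");s=camera("scene")
T=lambda x,y:(150+x/6,120+y/6); S=lambda x,y:(150+x/6,90+y/6)
o=[(t,T(480,388),(-.045,-.065,0)),(t,T(413,630),(-.045,.065,0)),(t,T(300,295),(-.045,-.065,.14)),
(s,S(607,555),(-.045,-.065,0)),(s,S(380,660),(-.045,.065,0)),(s,S(523,293),(-.045,-.065,.14)),(s,S(265,360),(-.045,.065,.14)),(s,S(322,630),(.045,.065,0)),(s,S(235,385),(.045,.065,.14))]
def P(p,l):
    l=np.array(l)-[.045,0,0]
    return R.from_euler('z',p[2]).apply(R.from_euler('y',p[3]).apply(l))+[p[0],p[1],0]
f=lambda p:np.concatenate([(proj(c,P(p,l))[0]-uv) for c,uv,l in o])
r=least_squares(f,[.56,.19,1.49,.58],loss='soft_l1');print(f(r.x).reshape(-1,2).round(1).tolist());print(r.x,np.degrees(r.x[2]))
p=r.x;u=np.array([np.cos(p[2]),np.sin(p[2])]);print("stand centre",p[:2]-.045*u,"orig",np.load("poses.npy")[0])
print("bar",P(p,(0,0,.185)))
np.save("tilt.npy",p)
gt=p[:2]-.102*u;print("guard target",gt)
E
```

```text
[[0.8, -0.0], [-0.0, 0.6], [-0.4, -1.1], [0.9, 0.2], [-0.8, -0.3], [0.0, -1.2], [1.8, 3.3], [-0.5, 0.8], [-1.8, -1.8]]
[0.55914081 0.18407736 1.45793034 0.64990903] 83.53325547052083
stand centre [0.55407261 0.13936367] orig [0.5549899  0.14109135 1.49332548]
bar [0.56771392 0.25971287 0.17451582]
guard target [0.5476529  0.08272634]
```

```bash
python3 - <<'E'
from h import *
delta([.5445,.02,.085],np.radians(84.8))
E
```

```text
clock 9.92 tcp [ 0.5455 -0.182   0.0845] rot [ 67.46  89.96 160.94] gap 0.0121 F [-0.21  1.02 -3.85] j6 [-18.5  25.4 -15.2  49.5   0.  -21.9]
tool axes cols
 [[-0.001 -0.998 -0.061]
 [ 0.    -0.061  0.998]
 [-1.     0.001  0.   ]]
shift [ -0.5 -11.2 201.7] rot [ 8.68  0.01 -0.04]
```

>>> {"fn": "drive_tool", "kwargs": {
  "commands": [
    [0.1, 0, -1, 10, 0.5, 0, 0],
    [0.1, 0, -2, 30, 1.3, 0, 0],
    [0.1, 0, -3, 55, 2.4, 0, 0],
    [0.1, 0, -4, 80, 3.5, 0, 0],
    [0.1, 0, -6, 105, 4.6, 0, 0],
    [0.1, 0, -7, 130, 5.7, 0, 0],
    [0.1, 0, -9, 155, 6.8, 0, 0],
    [0.1, 0, -10, 178, 7.8, 0, 0],
    [0.1, 0, -11, 193, 8.5, 0, 0],
    [0.1, 0, -11, 200, 8.7, 0, 0]
  ]
}}

```text
clock: 10.75
tool_pos: [0.5445, 0.0203, 0.0847]
tcp_rot: [24.3, 90.0, 109.2]
contact_force: [0.7, 0.3, -3.2]
finger_gap: 0.0125
```

>>> {"fn": "drive_tool", "kwargs": {
  "commands": [
    [0.1, 0, 0, 0, 0, 0, 0],
    [0.1, 2, 0, 0, 0, 0, 0],
    [0.1, 4, 0, 0, 0, 0, 0],
    [0.1, 5, 0, 0, 0, 0, 0],
    [0.1, 5, 0, 0, 0, 0, 0]
  ]
}}

```text
clock: 11.17
tool_pos: [0.5443, 0.0172, 0.0793]
tcp_rot: [112.8, 89.9, -162.5]
contact_force: [0.6, 1.0, -3.2]
finger_gap: 0.0129
```

```bash
python3 - <<'E'
from h import *
w=crop("wrist",60,20,460,300,2,"pics/w12.png")
s=crop("scene",150,110,310,260,5,"pics/s12.png")
delta([.551,.0894,.080],np.radians(84.8))
E
```

```text
clock 11.27 tcp [0.5446 0.0174 0.0796] rot [ 113.49   89.98 -161.79] gap 0.013 F [ 0.27 -0.74 -3.66] j6 [  1.8  23.  -20.1  46.9  -0.    7.1]
tool axes cols
 [[-0.    -0.996  0.092]
 [-0.     0.092  0.996]
 [-1.     0.    -0.   ]]
shift [-0.4  0.2 72.3] rot [-0.09 -0.01 -0.02]
```

View pics/w12.png

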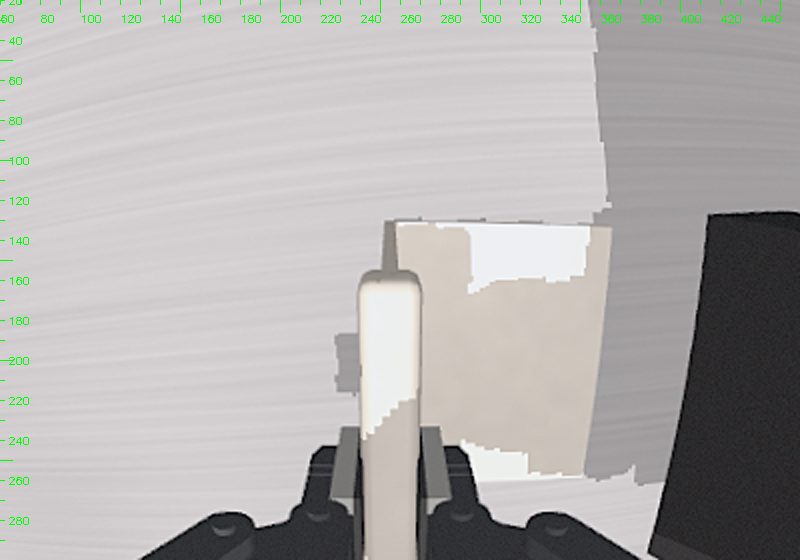

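View pics/s12.png

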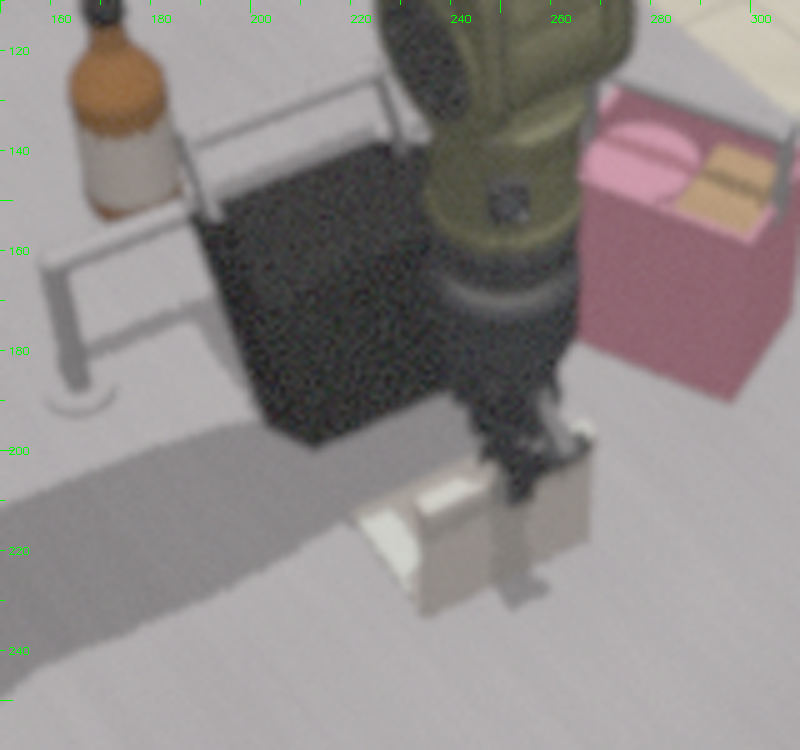

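```bash
python3 - <<'E'
from h import *
w=camera("wrist");s=state()
A=R.from_euler('xyz',s["tcp_rot"],degrees=True).as_matrix()
U=lambda x,y:(60+x/2,20+y/2)
for p,z in[((708,214),.0516),((690,370),.0516),((650,550),.0516),((611,227),.0065),((583,474),.0065)]:
    q=at_z(w,*U(*p),z,True); print(q.round(4),(A.T@(q-s["tool_pos"])).round(4))
E
```

```text
[0.4876 0.1245 0.0516] [0.0281 0.0666 0.1012]
[0.5402 0.1206 0.0516] [0.0281 0.0139 0.1021]
[0.616  0.1139 0.0516] [ 0.0281 -0.0622  0.1025]
[0.4979 0.1072 0.0065] [0.0732 0.0548 0.085 ]
[0.6051 0.0978 0.0065] [ 0.0732 -0.0528  0.0855]
```

>>> {"fn": "drive_tool", "kwargs": {
  "commands": [
    [0.1, 0, 0, 8, 0, 0, 0],
    [0.1, 0, 1, 20, 0, 0, 0],
    [0.1, 0, 1, 32, 0, 0, 0],
    [0.1, 0, 1, 44, 0, 0, 0],
    [0.1, 0, 1, 54, 0, 0, 0],
    [0.1, 0, 1, 62, 0, 0, 0],
    [0.1, 0, 1, 68, 0, 0, 0],
    [0.1, 0, 1, 72, 0, 0, 0],
    [0.1, 0, 1, 73, 0, 0, 0],
    [0.1, 0, 1, 73, 0, 0, 0]
  ]
}}

```text
clock: 12.15
tool_pos: [0.5503, 0.0911, 0.0798]
tcp_rot: [169.6, 90.0, -105.6]
contact_force: [-0.1, 0.1, -3.0]
finger_gap: 0.0131
```

>>> {"fn": "drive_tool", "kwargs": {
  "commands": [
    [0.1, 0.7, 0, 0, 0, 0, 0],
    [0.1, 1.4, 0, 0, 0, 0, 0],
    [0.1, 2, 0, 0, 0, 0, 0],
    [0.1, 2.3, 0, 0, 0, 0, 0],
    [0.1, 2.3, 0, 0, 0, 0, 0]
  ]
}}

```text
clock: 12.57
tool_pos: [0.5501, 0.0904, 0.078]
tcp_rot: [-178.2, 90.0, -93.4]
contact_force: [-3.1, -1.8, 3.9]
finger_gap: 0.0128
```

```bash
python3 - <<'E'
from h import *
w=crop("wrist",60,20,460,300,2,"pics/w13.png")
s=crop("scene",150,110,310,260,5,"pics/s13.png")
delta([.551,.0894,.080],np.radians(84.8))
E
```

```text
clock 12.67 tcp [0.5502 0.0904 0.078 ] rot [-169.13   89.96  -84.38] gap 0.0127 F [-2.92 -1.91  4.77] j6 [  9.4  24.2 -18.4  47.4  -0.   14.6]
tool axes cols
 [[ 0.    -0.996  0.092]
 [-0.001  0.092  0.996]
 [-1.    -0.    -0.001]]
shift [-2.  -0.9 -0.9] rot [-0.05 -0.04  0.01]
```

View pics/w13.png

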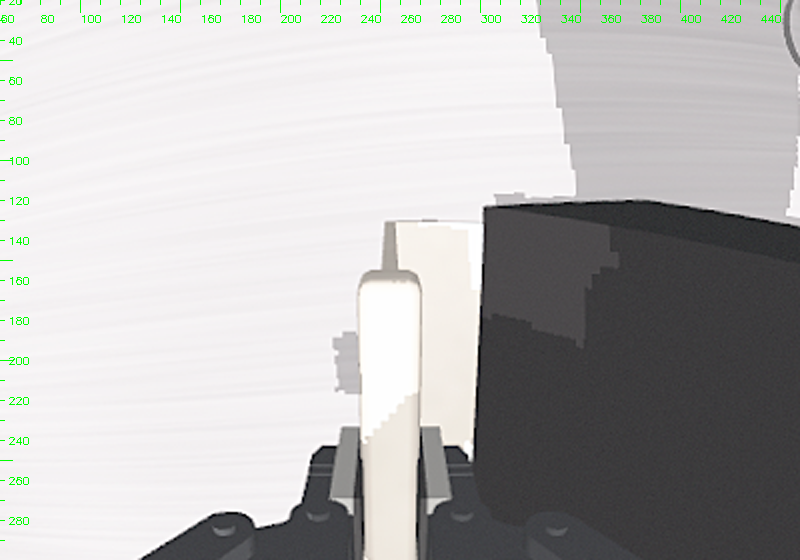

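View pics/s13.png

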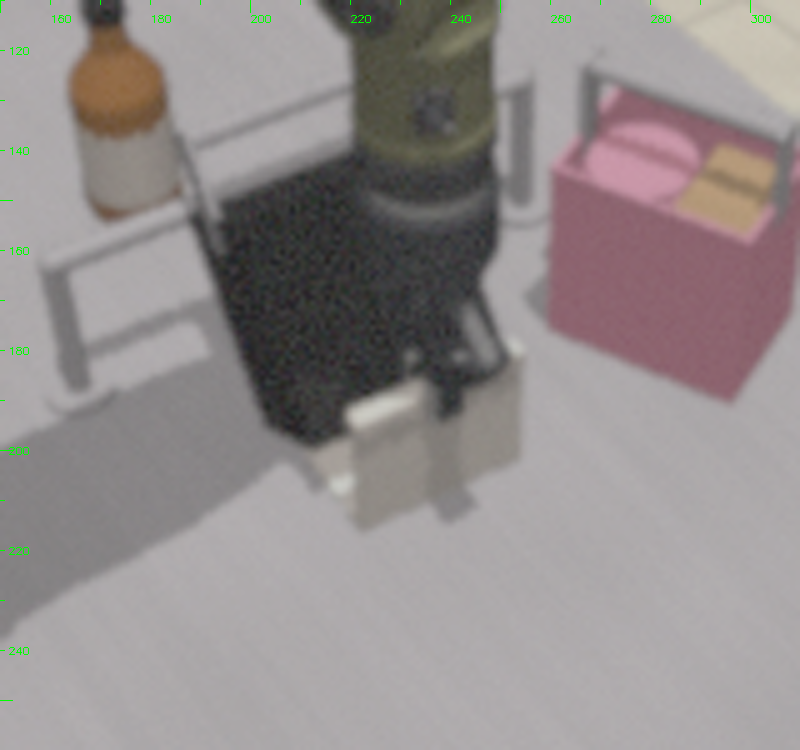

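```bash
python3 - <<'E'
from h import *
w=camera("wrist");s=state()
A=R.from_euler('xyz',s["tcp_rot"],degrees=True).as_matrix()
U=lambda x,y:(60+x/2,20+y/2)
for p,z in[((484,207),.0516),((474,460),.0516)]:
    q=at_z(w,*U(*p),z,True); print(q.round(4),(A.T@(q-s["tool_pos"])).round(4))
E
```

```text
[0.4876 0.1241 0.0516] [0.0264 0.0653 0.0278]
[0.5691 0.1173 0.0516] [ 0.0264 -0.0164  0.0285]
```

>>> {"fn": "drive_tool", "kwargs": {
  "commands": [
    [0.2, 0, 0, 0, 0, 0, 0],
    [0.3, 0, 0, 0, 0, 0, 0],
    [0.33, 0, 0, 0, 0, 0, 0],
    [0.33, 0, 0, 0, 0, 0, 0],
    [0.33, -8, 0, 0, 0, 0, 0],
    [0.33, -25, 0, 0, 0, 0, 0],
    [0.33, -55, 0, 0, 0, 0, 0],
    [0.33, -95, 0, 0, 0, 0, 0],
    [0.33, -135, 0, 0, 0, 0, 0],
    [0.4, -175, 0, 0, 0, 0, 0]
  ],
  "grip_force": 20
}}

```text
clock: 13.55
tool_pos: [0.5499, 0.091, 0.2547]
tcp_rot: [1.9, 90.0, 86.7]
contact_force: [0.3, 0.5, -0.5]
finger_gap: 0.0342
```

```bash
python3 - <<'E'
from h import *
w=crop("wrist",60,20,460,300,2,"pics/w14.png")
s=crop("scene",150,110,310,260,5,"pics/s14.png")
delta([.566,.25,.26],np.radians(85.2))
E
```

```text
clock 13.65 tcp [0.5545 0.0917 0.2606] rot [-74.91  89.18   9.87] gap 0.0338 F [ 0.57 -0.01  0.27] j6 [ 9.4 17.4 -0.  71.8  0.  14.6]
tool axes cols
 [[ 0.014 -0.996  0.091]
 [ 0.002  0.091  0.996]
 [-1.    -0.014  0.004]]
shift [  1.2   3.  158.7] rot [-0.42  0.21  0.79]
```

View pics/s14.png

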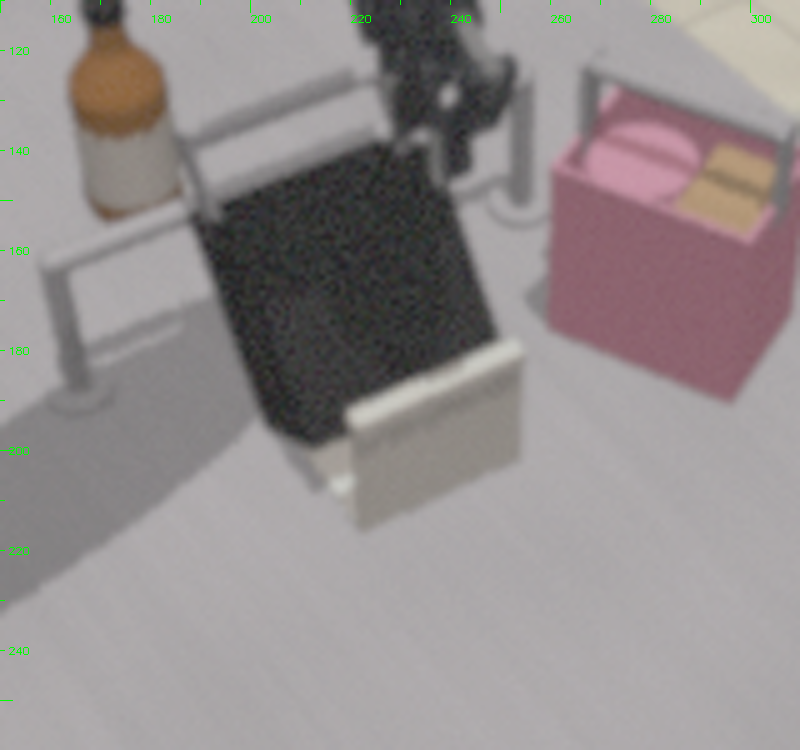

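View pics/w14.png

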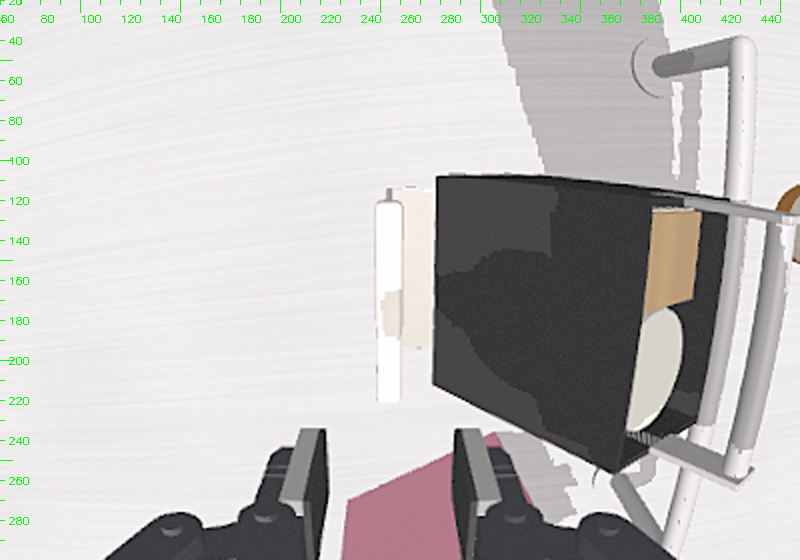

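Guard placed squarely under the leaning caddy. Next I hover above the bar and regrasp it loosely.

>>> {"fn": "drive_tool", "kwargs": {
  "commands": [
    [0.4, 0, 0, 20, 0, 0, 0],
    [0.4, 0, 1, 50, 0, 0, 0],
    [0.4, 0, 2, 80, 0, 0, 0],
    [0.4, 0, 3, 110, 0, 0, 0],
    [0.4, 0, 3, 135, 0, 0, 0],
    [0.4, 0, 3, 155, 0, 0, 0],
    [0.4, 0, 3, 164, 0, 0, 0],
    [0.4, 0, 3, 166, 0, 0, 0],
    [0.4, 0, 3, 166, 0, 0, 0],
    [0.4, 0, 3, 166, 0, 0, 0]
  ]
}}

```text
clock: 14.48
tool_pos: [0.5623, 0.2555, 0.2525]
tcp_rot: [159.6, 89.9, -115.7]
contact_force: [1.2, 0.0, 1.0]
finger_gap: 0.034
```

```bash
python3 - <<'E'
from h import *
w=crop("wrist",130,80,390,330,3,"pics/w15.png")
delta([.566,.25,.26],np.radians(85.2))
E
```

```text
clock 14.53 tcp [0.5623 0.2553 0.2526] rot [ 162.     89.96 -113.3 ] gap 0.034 F [ 0.22 -0.52 -0.54] j6 [24.4 23.9  8.6 74.8 -0.  29.7]
tool axes cols
 [[-0.    -0.996  0.092]
 [-0.001  0.092  0.996]
 [-1.     0.    -0.001]]
shift [-7.4 -4.1 -4.9] rot [-0.49 -0.04 -0.01]
```

View pics/w15.png

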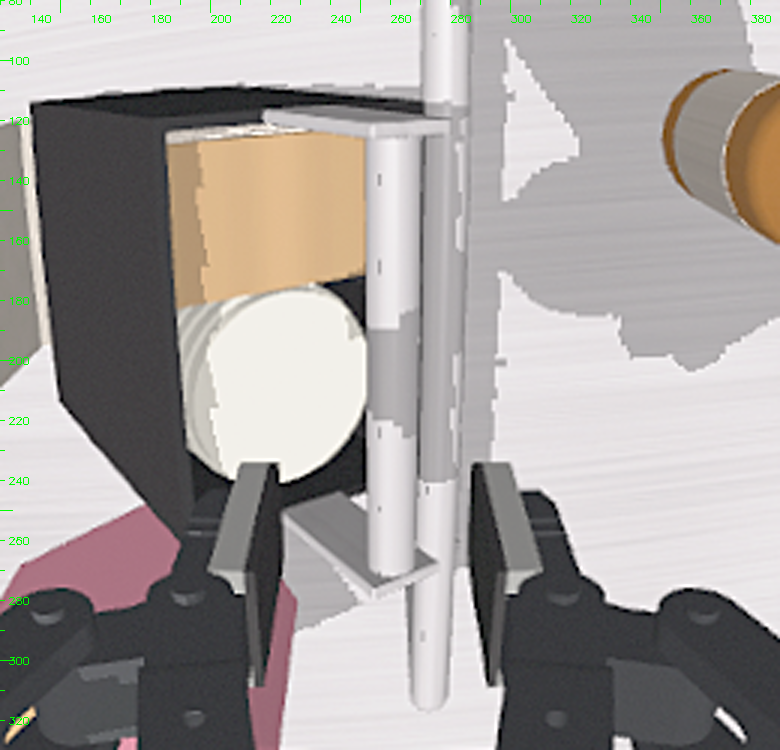

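```bash
python3 - <<'E'
from h import *
w=camera("wrist");s=state()
A=R.from_euler('xyz',s["tcp_rot"],degrees=True).as_matrix()
U=lambda x,y:(130+x/3,80+y/3)
for p in[(396,140),(392,350),(390,570)]:
    q=at_z(w,*U(*p),.177,True); print(q.round(4),(A.T@(q-s["tool_pos"])).round(4))
print(s["tool_pos"])
E
```

```text
[0.5055 0.2666 0.177 ] [0.0757 0.0577 0.0061]
[0.5597 0.2608 0.177 ] [0.0757 0.0032 0.0054]
[0.6279 0.2544 0.177 ] [ 0.0757 -0.0653  0.0052]
[0.56241228 0.25522221 0.25267896]
```

>>> {"fn": "drive_tool", "kwargs": {
  "commands": [
    [0.4, 5, -2, 3, 0, 0, 0],
    [0.4, 15, -4, 5.6, 0, 0, 0],
    [0.4, 30, -4, 5.6, 0, 0, 0],
    [0.4, 50, -4, 5.6, 0, 0, 0],
    [0.4, 68, -4, 5.6, 0, 0, 0],
    [0.4, 80, -4, 5.6, 0, 0, 0],
    [0.4, 88, -4, 5.6, 0, 0, 0],
    [0.4, 90, -4, 5.6, 0, 0, 0],
    [0.4, 90, -4, 5.6, 0, 0, 0],
    [0.4, 90, -4, 5.6, 0, 0, 0]
  ]
}}

```text
clock: 15.42
tool_pos: [0.5674, 0.2619, 0.163]
tcp_rot: [-58.1, 90.0, 26.6]
contact_force: [0.3, -0.0, 0.0]
finger_gap: 0.0342
```

```bash
python3 - <<'E'
from h import *
w=crop("wrist",130,80,390,330,3,"pics/w16.png")
delta([.566,.25,.26],np.radians(85.2))
E
```

```text
clock 15.47 tcp [0.5676 0.262  0.1634] rot [-59.74  89.9   25.03] gap 0.0344 F [0.86 0.22 0.36] j6 [24.8 26.5 -0.5 62.9  0.  30. ]
tool axes cols
 [[ 0.002 -0.996  0.091]
 [ 0.001  0.091  0.996]
 [-1.    -0.001  0.001]]
shift [-96.6   0.4 -12. ] rot [-0.43  0.05  0.08]
```

View pics/w16.png

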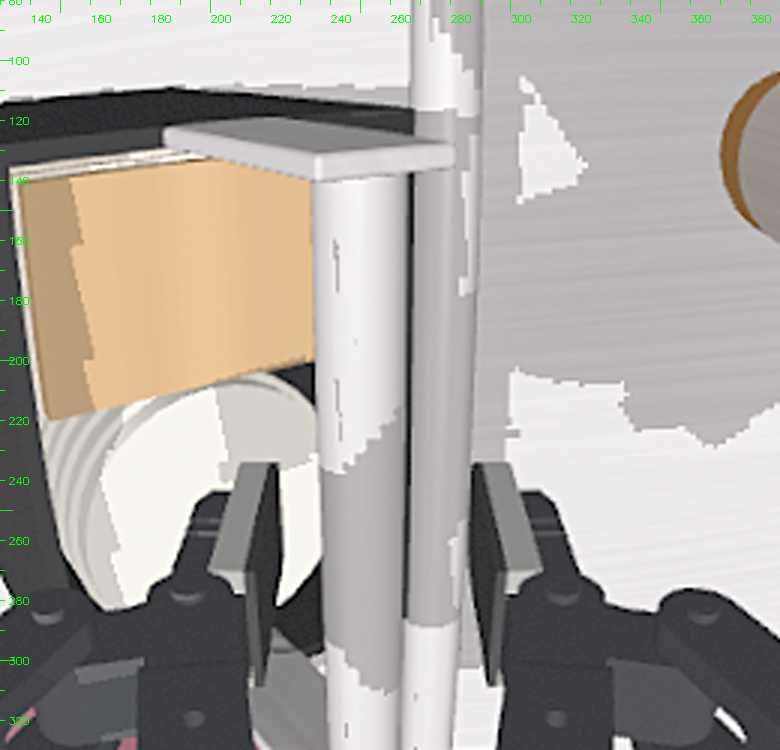

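>>> {"fn": "drive_tool", "kwargs": {
  "commands": [
    [0.3, 0, 0, -2, 0, 0, 0],
    [0.2, 0, 0, -2, 0, 0, 0],
    [0.2, 0, 0, -2, 0, 0, 0],
    [0.2, 0, 0, -2, 0, 0, 0],
    [0.2, -1, 0, -5, 0, 0, 0],
    [0.2, -2.5, 0, -9, 0, 0, 0],
    [0.2, -4, 0, -13, 0, 0, 0],
    [0.2, -5, 0, -17, 0, 0, 0],
    [0.2, -6, 0, -21, 0, 0, 0],
    [0.2, -7, 0, -25, 0, 0, 0]
  ]
}}

```text
clock: 16.3
tool_pos: [0.5646, 0.2362, 0.1696]
tcp_rot: [175.1, 90.0, -100.2]
contact_force: [-0.0, 0.2, 0.6]
finger_gap: 0.017
```

```bash
python3 - <<'E'
from h import *
w=crop("wrist",60,20,460,300,2,"pics/w17.png")
s=crop("scene",150,90,310,240,5,"pics/s17.png")
delta([.566,.25,.26],np.radians(85.2))
E
```

```text
clock 16.4 tcp [0.5646 0.2359 0.1698] rot [-163.54   89.98  -78.82] gap 0.0168 F [0.39 0.25 0.45] j6 [22.7 25.1 -1.8 63.1 -0.  28. ]
tool axes cols
 [[ 0.    -0.996  0.092]
 [-0.     0.092  0.996]
 [-1.    -0.    -0.   ]]
shift [-90.3  -0.1  14.1] rot [-0.48 -0.02  0.01]
```

View pics/w17.png

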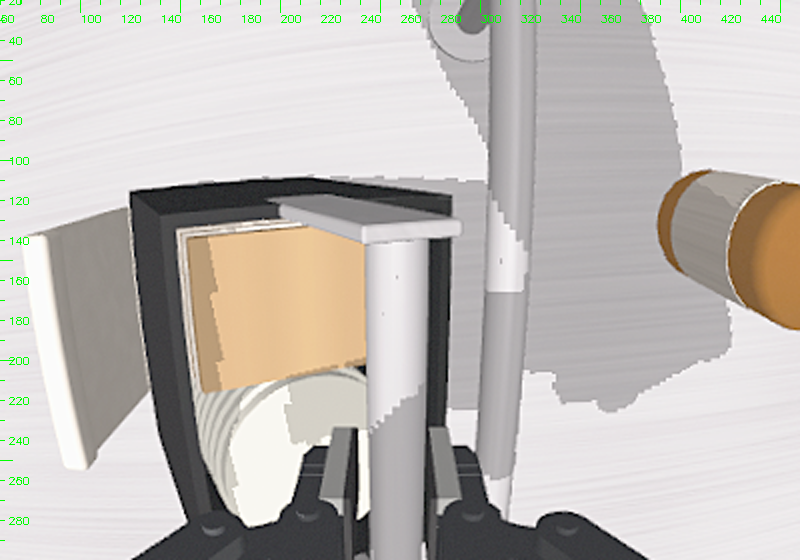

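View pics/s17.png

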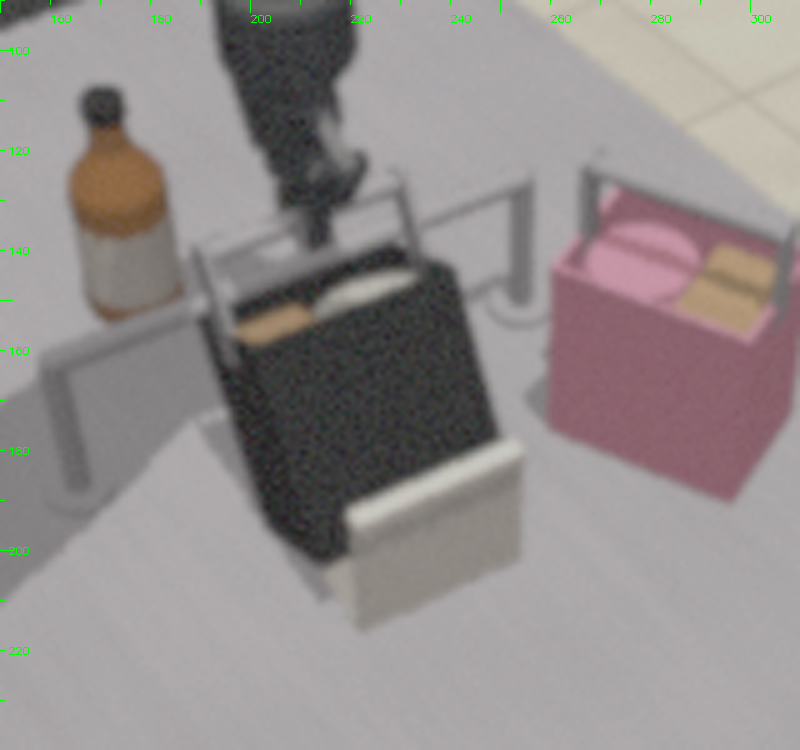

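>>> {"fn": "drive_tool", "kwargs": {
  "commands": [
    [0.2, -0.8, 0, -4, 0, 0, 0],
    [0.2, -1.5, 0, -8, 0, 0, 0],
    [0.2, -2.3, 0, -12, 0, 0, 0],
    [0.2, -3, 0, -16, 0, 0, 0],
    [0.2, -3.5, 0, -20, 0, 0, 0],
    [0.2, -4, 0, -24, 0, 0, 0],
    [0.2, -4.5, 0, -28, 0, 0, 0],
    [0.2, -4.8, 0, -32, 0, 0, 0],
    [0.2, -5, 0, -36, 0, 0, 0],
    [0.2, -5.2, 0, -40, 0, 0, 0]
  ]
}}

```text
clock: 17.23
tool_pos: [0.5609, 0.1965, 0.1747]
tcp_rot: [143.5, 90.0, -131.7]
contact_force: [-0.1, 0.0, -0.3]
finger_gap: 0.0173
```

```bash
python3 - <<'E'
from h import *
w=crop("wrist",60,20,460,300,2,"pics/w18.png")
s=crop("scene",150,90,310,240,5,"pics/s18.png")
delta([.566,.25,.26],np.radians(85.2))
E
```

```text
clock 17.33 tcp [0.5609 0.1963 0.1747] rot [ 154.44   89.98 -120.83] gap 0.0168 F [ 0.84 -1.04 -1.38] j6 [19.3 23.2 -4.1 62.7 -0.  24.6]
tool axes cols
 [[-0.    -0.996  0.092]
 [-0.     0.092  0.996]
 [-1.     0.    -0.   ]]
shift [-85.3  -0.1  53.9] rot [-0.47 -0.02 -0.01]
```

View pics/w18.png

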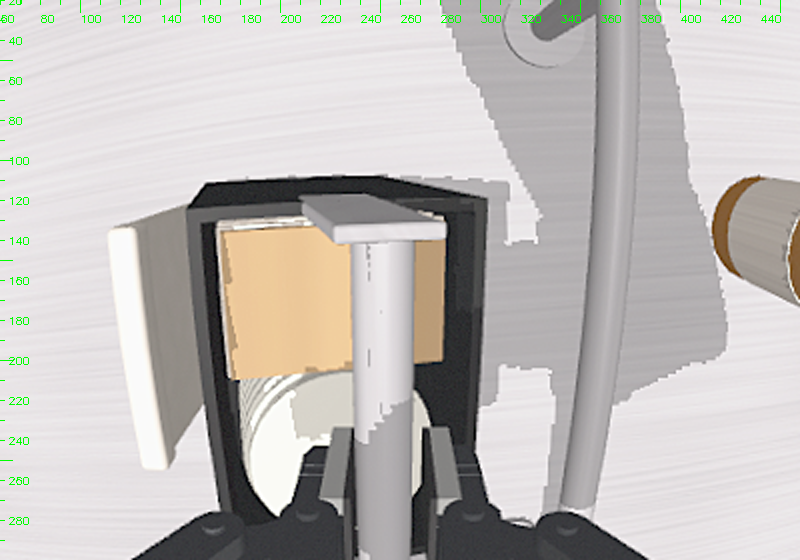

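View pics/s18.png

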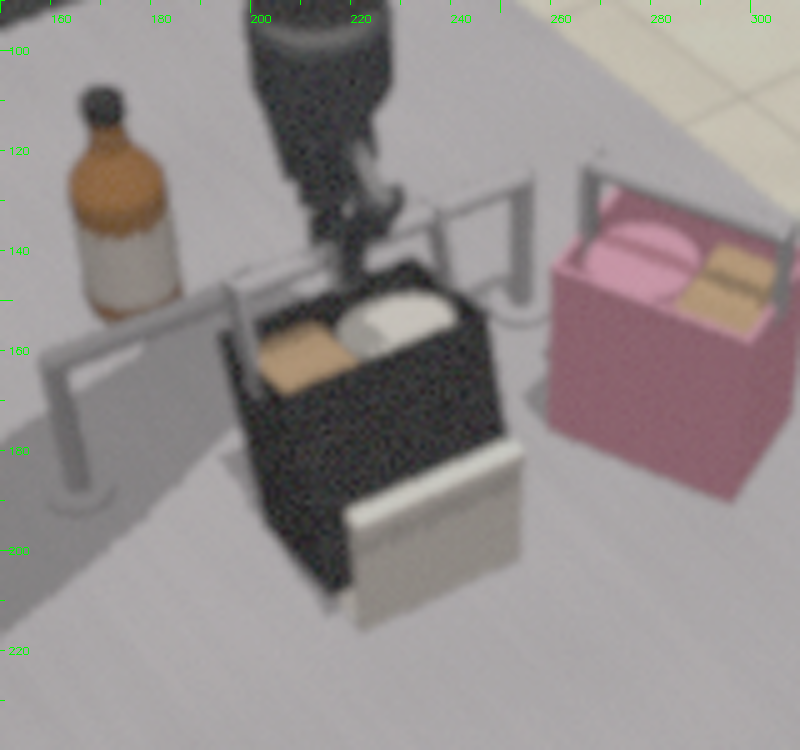

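>>> {"fn": "drive_tool", "kwargs": {
  "commands": [
    [0.2, 0, 0, -4, 0, 0, 0],
    [0.2, 0, 0, -8, 0, 0, 0],
    [0.2, 0, 0, -12, 0, 0, 0],
    [0.2, 0, 0, -16, 0, 0, 0],
    [0.2, 0, 0, -19.5, 0, 0, 0],
    [0.2, 0, 0, -23, 0, 0, 0],
    [0.2, 0, 0, -26, 0, 0, 0],
    [0.2, 0, 0, -29, 0, 0, 0],
    [0.2, 0, 0, -32, 0, 0, 0],
    [0.2, 0, 0, -35, 0, 0, 0]
  ]
}}

```text
clock: 18.17
tool_pos: [0.5578, 0.1618, 0.1747]
tcp_rot: [131.4, 90.0, -143.8]
contact_force: [-0.4, 0.1, -1.5]
finger_gap: 0.017
```

```bash
python3 - <<'E'
from h import *
w=crop("wrist",60,20,460,300,2,"pics/w19.png")
s=crop("scene",150,90,310,240,5,"pics/s19.png")
delta([.566,.25,.26],np.radians(85.2))
E
```

```text
clock 18.27 tcp [0.5578 0.1616 0.1747] rot [ 154.37   89.99 -120.88] gap 0.0166 F [ 0.19 -0.42  0.38] j6 [16.2 21.9 -6.2 61.9 -0.  21.4]
tool axes cols
 [[-0.    -0.996  0.092]
 [-0.     0.092  0.996]
 [-1.     0.    -0.   ]]
shift [-85.3  -0.1  88.7] rot [-0.45 -0.01 -0.01]
```

View pics/w19.png

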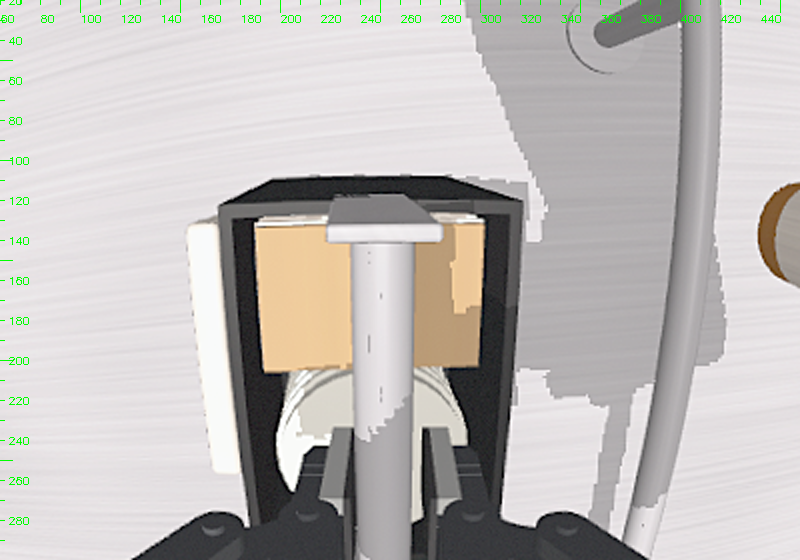

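View pics/s19.png

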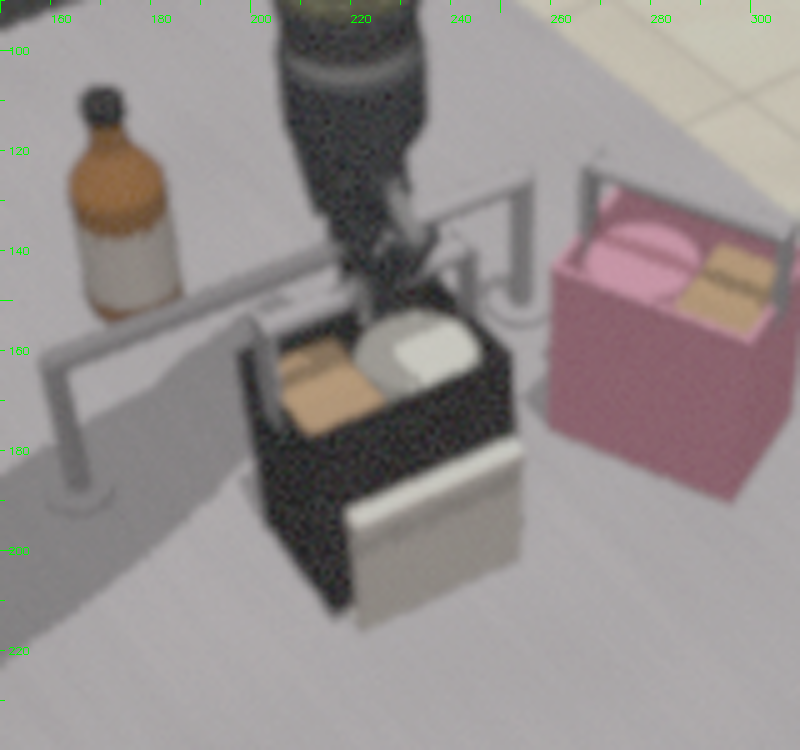

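>>> {"fn": "drive_tool", "kwargs": {
  "commands": [
    [0.2, 0, 0, -2, 0, 0, 0],
    [0.2, 0, 0, -4, 0, 0, 0],
    [0.2, 0, 0, -6, 0, 0, 0],
    [0.2, 0, 0, -8, 0, 0, 0],
    [0.2, 0, 0, -10, 0, 0, 0],
    [0.2, 0, 0, -12, 0, 0, 0],
    [0.2, 0, 0, -13, 0, 0, 0],
    [0.2, 0, 0, -14, 0, 0, 0],
    [0.2, 0, 0, -14, 0, 0, 0]
  ]
}}

```text
clock: 19.02
tool_pos: [0.5565, 0.148, 0.1747]
tcp_rot: [179.1, 90.0, -96.1]
contact_force: [0.3, -0.7, -1.0]
finger_gap: 0.0172
```

```bash
python3 - <<'E'
from h import *
w=crop("wrist",60,20,460,300,2,"pics/w20.png")
s=crop("scene",150,90,310,240,5,"pics/s20.png")
delta([.566,.25,.26],np.radians(85.2))
E
```

```text
clock 19.12 tcp [0.5566 0.1482 0.1748] rot [-40.65  90.    44.13] gap 0.0172 F [-0.11 -0.77 -0.06] j6 [14.9 21.5 -6.9 61.6  0.  20.1]
tool axes cols
 [[ 0.    -0.996  0.091]
 [ 0.     0.091  0.996]
 [-1.    -0.     0.   ]]
shift [-8.520e+01 -1.000e-01  1.022e+02] rot [-0.42  0.    0.  ]
```

View pics/w20.png

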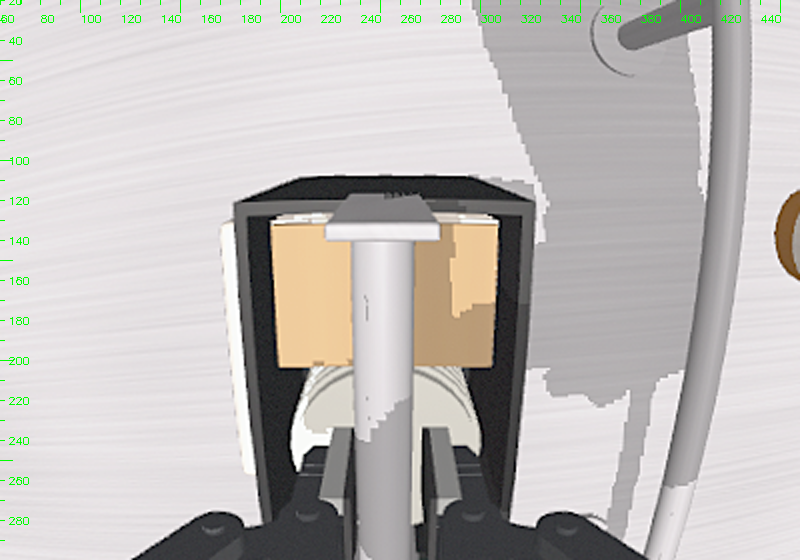

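View pics/s20.png

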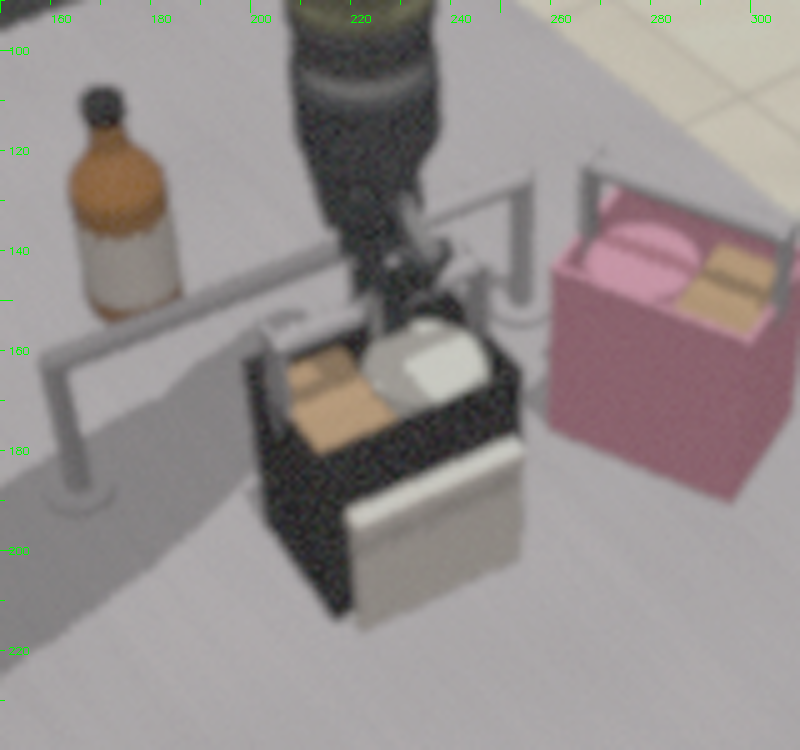

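>>> {"fn": "drive_tool", "kwargs": {
  "commands": [
    [0.2, 0, 0, -1, 0, 0, 0],
    [0.2, 0, 0, -2, 0, 0, 0],
    [0.2, 0, 0, -3, 0, 0, 0],
    [0.2, 0, 0, -3, 0, 0, 0]
  ]
}}

```text
clock: 19.45
tool_pos: [0.5563, 0.1452, 0.1748]
tcp_rot: [-41.6, 90.0, 43.2]
contact_force: [-0.2, -0.2, 0.0]
finger_gap: 0.0172
```

```bash
python3 - <<'E'
from h import *
w=crop("wrist",60,20,460,300,2,"pics/w21.png")
delta([.566,.25,.26],np.radians(85.2))
E
```

```text
clock 19.5 tcp [0.5564 0.1453 0.1748] rot [-28.79  89.98  55.98] gap 0.0172 F [ 0.6  -0.6   0.47] j6 [14.6 21.4 -7.  61.6  0.  19.9]
tool axes cols
 [[ 0.    -0.996  0.091]
 [ 0.     0.091  0.996]
 [-1.    -0.     0.   ]]
shift [-8.520e+01 -1.000e-01  1.052e+02] rot [-0.43  0.01  0.01]
```

View pics/w21.png

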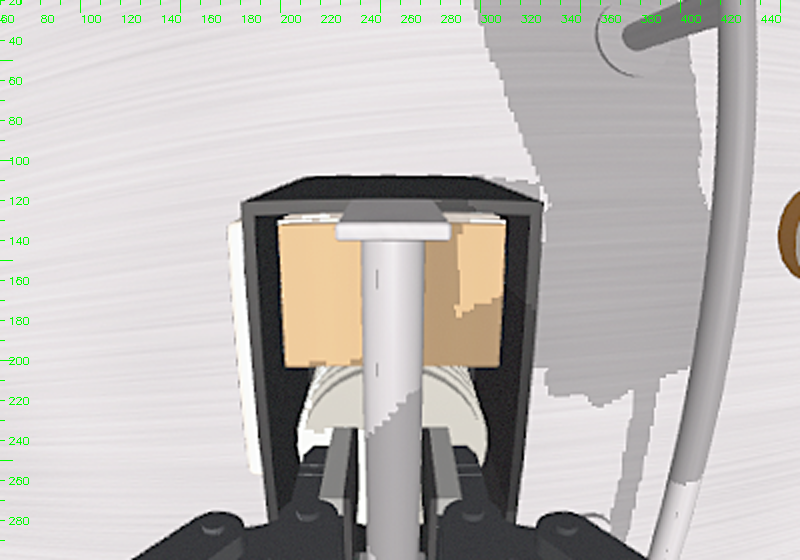

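>>> {"fn": "drive_tool", "kwargs": {
  "commands": [
    [0.22, 0, 0, 1.5, 0, 0, 0],
    [0.3, 0, 0, 1.5, 0, 0, 0],
    [0.4, 0, 0, 1.5, 0, 0, 0],
    [0.4, 0, 0, 1.5, 0, 0, 0],
    [0.4, -10, 0, 1.5, 0, 0, 0],
    [0.4, -30, 0, 1.5, 0, 0, 0],
    [0.4, -60, 0, 1.5, 0, 0, 0],
    [0.4, -90, 0, 1.5, 0, 0, 0],
    [0.4, -115, 0, 1.5, 0, 0, 0],
    [0.4, -120, 0, 1.5, 0, 0, 0]
  ]
}}

```text
clock: 20.33
tool_pos: [0.5585, 0.1472, 0.3006]
tcp_rot: [-70.2, 89.5, 14.6]
contact_force: [0.7, 0.4, 0.8]
finger_gap: 0.0347
```

>>> {"fn": "drive_tool", "kwargs": {
  "commands": [
    [0.4, 0, 30, 0, 0, 0, 0],
    [0.4, 0, 65, 0, 0, 0, 0],
    [0.4, 0, 105, 0, 0, 0, 0],
    [0.4, 0, 145, 0, 0, 0, 0],
    [0.4, 0, 180, 0, 0, 0, 0],
    [0.4, 0, 200, 0, 0, 0, 0],
    [0.4, 0, 200, 0, 0, 0, 0],
    [0.4, 0, 200, 0, 0, 0, 0],
    [0.4, 0, 200, 0, 0, 0, 0]
  ]
}}

```text
clock: 21.08
tool_pos: [0.358, 0.1651, 0.2951]
tcp_rot: [-69.0, 89.9, 15.8]
contact_force: [-0.5, -0.1, 0.1]
finger_gap: 0.0343
```

```bash
python3 - <<'E'
from h import *
s=crop("scene",170,110,290,230,6,"pics/s22.png")
t=crop("top",150,120,280,250,6,"pics/t22.png")
print(state()["clock"],state()["tool_pos"],state()["qvel"].round(2))
E
```

```text
21.1833 [0.3583784  0.16507085 0.29473933] [-0.19  0.5  -0.    0.11  0.08  0.14]
```

View pics/s22.png

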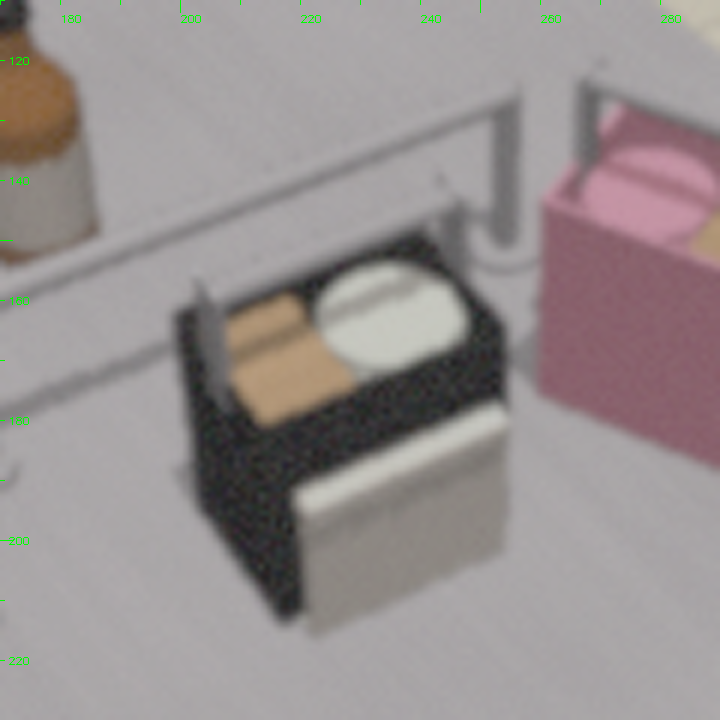

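View pics/t22.png

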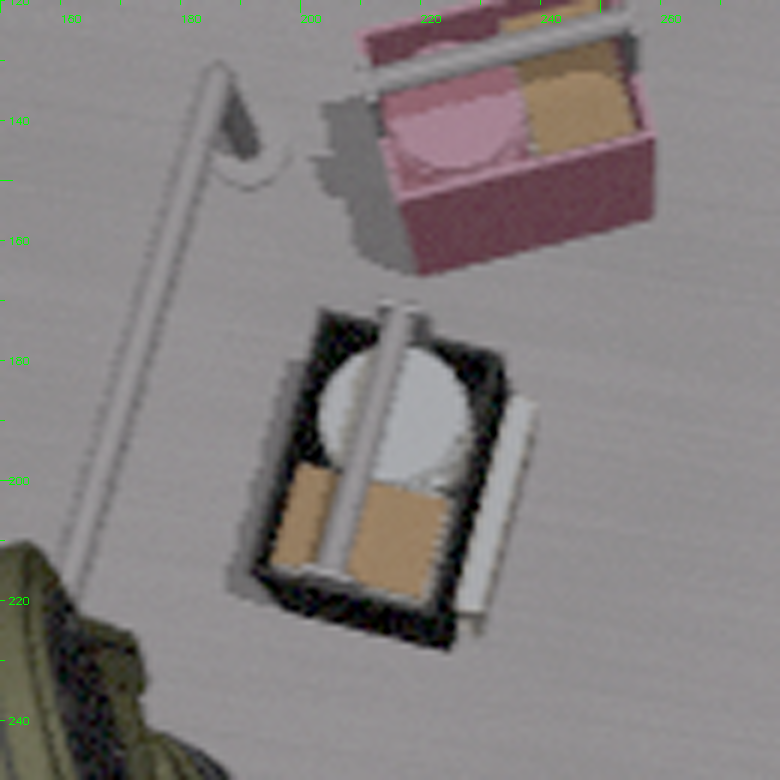

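```bash
python3 - <<'E'
from fit import *
t=camera("top");s=camera("scene")
T=lambda x,y:(150+x/6,120+y/6); S=lambda x,y:(170+x/6,110+y/6)
o=[(t,T(321,311),(.045,-.065,.14)),(t,T(255,575),(.045,.065,.14)),(t,T(505,355),(-.045,-.065,.14)),(t,T(452,650),(-.045,.065,0)),
(t,T(398,305),(0,-.061,.19)),(t,T(332,572),(0,.061,.19)),
(s,S(285,622),(-.045,.065,0)),(s,S(503,325),(-.045,-.065,.14)),(s,S(178,315),(.045,.065,.14))]
def Pc(p,l): return R.from_euler('z',p[2]).apply(R.from_euler('y',p[3]).apply(l))+[p[0],p[1],.004]
f=lambda p:np.concatenate([(proj(c,Pc(p,np.array(l)))[0]-uv) for c,uv,l in o])
r=least_squares(f,[.555,.141,1.49,0],loss='soft_l1');print(f(r.x).reshape(-1,2).round(1).tolist());c=r.x;print("caddy",c)
o=[(t,T(513,395),(.007,-.055,.1)),(t,T(537,402),(-.007,-.055,.1)),(t,T(458,612),(.007,.055,.1)),(t,T(482,614),(-.007,.055,.1)),
(s,S(312,635),(-.002,.055,0)),(s,S(505,550),(-.002,-.055,0)),(s,S(300,510),(-.007,.055,.097)),(s,S(508,425),(-.007,-.055,.097))]
g=fit(o,[.55,.09,1.49]);print("guard",g)
tip=g[:2]+.085*np.array([np.cos(g[2]),np.sin(g[2])])
print("tip in caddy",R.from_euler('z',-c[2]).apply(np.append(tip-c[:2],0)),"dyaw deg",np.degrees(g[2]-c[2]))
E
```

```text
[[-0.3, -0.4], [-0.9, -0.3], [-0.2, -0.7], [0.3, 0.3], [0.6, 1.1], [0.6, -0.2], [-0.5, 1.1], [1.3, -0.3], [-1.4, -0.4]]
caddy [ 0.55437452  0.14284496  1.49830441 -0.0105168 ]
[[-0.4, -0.2], [0.2, -0.2], [-1.2, -0.3], [-0.5, 0.5], [-0.2, 0.9], [-0.0, 0.1], [0.8, 1.0], [0.5, -0.0]]
guard [0.54955698 0.08718762 1.47027639]
tip in caddy [ 0.02910653 -0.00160836  0.        ] dyaw deg -1.6058870290999994
```

```bash
python3 - <<'E'
from plant import sign_off,state
s=state();print(s["clock"],s["contact_force"].round(1)); print(sign_off())
E
```

```text
21.2833 [-0.3 -0.4 -0.7]
the job is handed in; nothing more can be done
None
```

The splash guard is fitted and the job is handed in at 21.3 s; `sign_off()` reports no verdict. I tipped the caddy back with the bar held loosely until it leaned on the rail by itself. I then slid the guard's foot under it, took hold of the bar again and lowered the caddy slowly onto the foot. The arm had let go of everything and was clear before I handed in.

| Last check (camera fit) | Measured | Allowed |
|---|---|---|
| Guard tip in the caddy frame, x (29 mm is a gap of about 9 mm) | 29 mm | 10 to 40 mm |
| Guard tip in the caddy frame, y | -2 mm | -20 to 20 mm |
| Guard square to caddy | 1.6° | 8° |
| Caddy level | within 0.6° | 2° |
| Caddy moved from its start | about 2 mm | 35 mm |

- **Camera disagreement:** the fixed cameras and the wrist camera differed by about 3 to 5 mm in world y. I steered by the wrist camera; the figures in the table come from the fixed cameras.
- **Not measured:** I did not measure the force of the caddy on the foot. I did not re-measure the cups, bottle and pan at the end, but the gripper stayed well clear of all three.

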